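# Undo the quarter-turn screws of a controller's cover and set two switches behind it

### The arm

A 6-joint arm with a two-finger parallel gripper is mounted at the origin on a cart in front of the work surface, level with it; the furniture and walls round the work are solid. World frame = base frame: x ahead of the robot, y to its left, z up, the work surface at z = 0. Lengths are in mm, angles in rad, forces in N, time in s.
With the tool pointing down it reaches from about 350 to 875 mm from the base axis. Payload 4.2 kg.
Tool frame: the origin (TCP) lies at the very end of the fingers, on their centre line; the grasp point (between the pads) lies 19 mm behind it; z points along the fingers, y is the line along which they close (so a half turn about z gives the same grasp; the last joint's range is limited). The gripper opens to 85 mm and grips with 20 to 120 N. Pads are 22 mm wide; open, the fingers measure 114 mm over their backs; the gripper's body (76 mm by 85 mm) begins 54 mm behind the grasp point. The pads swing forward as they close: fully open they stand 13 mm farther back than shut.
Start: joints at [-0.904, 0.385, 0.008, 0, -1.194, -0.259], TCP at [247.882, -573.719, 231.312] pointing down, gripper open.
Joint ranges: [-3.14, 3.14], [-1.21, 2.06], [-1.07, 1.41], [-3.16, 2.05], [-2.99, -0.16], [-3.1, 3.1]. Speed limits (rad/s): [2.79, 2.79, 3.14, 3.14, 3.14, 3.14].

### API

Orientations are given as a unit quaternion [x, y, z, w].
In Python, from bench import arm gives the robot as it stands. The module is installed in compiled form; this text tells all that it offers.
- The arm moves only by the tool drive_tool, never from a script. Its argument "targets" is a list of rows, each a list of 5 numbers: the closure, from -1 (fully open) to 1 (shut), then the shift along the tool's x, y, z in mm, then the turn about the tool's z in degrees. In form: [[grip, tx, ty, tz, roll], ...]. A call has 1 to 12 rows; each row is the pose to reach, as a shift and turn from the pose commanded when the call began, along the tool's axes at that moment; what a row does not reach only later rows make up. A row lasts 1/10 s, in which the tool goes at most 50 mm and 8.59 degrees, less where a joint would pass 70% of its speed; a pose out of reach is approached as far as the arm can. A call with a gripper value outside its range is refused whole. The fingers move at their own pace and stop on an object; the grip force is fixed at half the most. Time passes only in rows, so rows that repeat a pose let the fingers close. It gives the time, the measured TCP pose, the force, the opening and the grip force at its end, in the units of the state.
- arm.read_state(): the state, without advancing time (a new reading comes with each control period).
- arm.get_image(name): name is "scene" or "top"; returns the picture (384x512x3 uint8, blue, green, red); there is no depth.
- arm.camera_params(name): a dict with "fov_y" (degrees; the focal length in pixels is half the picture's height over the tangent of half this angle, whatever the lens; pixels are square), "cx", "cy" (the principal point, pixels), "rvec" (rotation vector, rad) and "tvec" (3), from world to camera coordinates, as OpenCV has them. Camera axes: x right, y down, z forward; pixel columns grow to the right and rows downward; lengths in mm; the calibration is good to about 2 mm. A picture is of the moment at which its call begins. camera_params takes no time and is no camera call.
- arm.job_done(): hands the job in; it is judged then, once.
The state is a dict: "clock": time; "joints": joint angles; "joint_vel": joint speeds; "joint_efforts": joint torques, N m; "position": TCP position; "ee_rot": TCP orientation; "contact_force": force on the tool from outside, world axes, zero at the start; "wrist_torque": the same for the moment, N m; "gripper_width": finger opening in mm; "grasp_force": force on a finger pad.
Only numpy, scipy, OpenCV 4.12 (cv2) and the standard library are available. Lean on these libraries where they do the work, as an engineer would, in place of code of your own. Each camera call takes 0.05 s, during which the arm holds its last target. There are 200 camera calls.

### The job

Take the slotted driver from its stand and give both quarter-turn screws on the cover of the sloping controller a full quarter turn anticlockwise, then put the driver back, fully home in the middle hole of its stand. Then swing the cover up by its bar until it stands about upright, and flip the second and the fourth switch from the left fully up, leaving the other three down. Leave the weight, the post and the lens cap beside the controller where they are.

Things in the scene. Friction and masses are not known exactly. Their poses are not given: they have to be found in the camera images.
- controller: Grey console case fixed to the bench, 150 deep x 200 wide, 32 mm high in front, 89 mm at the back. Origin: centre of its underside; z up, x from low front to high back, y to its left. Its grey panel slopes at 25 degrees: up the slope is (0.906, 0, 0.423), outward normal (-0.423, 0, 0.906). An aluminium cover, 112 mm up the slope x 176 wide, top face 31.5 mm above the panel, hides the switches.
- cover (a joint): Cover angle (rad): 0 shut, 1.57 square to the panel, 2.0 upright, stop at 2.1. Hinge friction (0.13 N m) keeps it where it is left. While either screw is turned less than about 1.1 rad its tongue catches under the panel and the cover cannot be lifted.
- cover_hinge (a point): Middle of the fixed hinge line along the cover's upper edge, 29.5 mm above the panel, on an aluminium riser 28 mm high. Axes: x up the slope, y along the hinge to the controller's left, z the panel's outward normal.
- cover_bar (a point): Middle of the round handle bar on the cover: 8 mm thick, 60 mm long along y, axis 32 mm above the cover's top face, 94 mm from the hinge line along the cover and 34 mm above it, near the cover's lower edge between the screws. Axes turn with the cover: x towards the hinge along the cover, y along the bar, z out of the cover.
- screw_left_slot (a point): Centre of the top of the left screw's head, near the cover's lower left corner. Steel head 18 mm across, 7.5 mm high, standing on the cover, with one straight slot right across it, 4 mm wide (6 at its chamfered mouth), 4.5 mm deep. Axes: x along the slot, z outward along the screw (square to the cover: 25 degrees from vertical while it is shut).
- screw_left (a joint): Turn of the left screw (rad), anticlockwise from outside is positive: 0 locked (slot along the hinge), 1.57 released (slot up the slope), stops at both ends. Friction 0.04 N m. The screw stays in the cover.
- screw_right_slot (a point): The same point and axes for the right screw, near the lower right corner of the cover, 132 mm from the left one.
- screw_right (a joint): Turn of the right screw, as for the left one.
- driver_grip (a point): Centre of the driver's black hexagonal handle, 24 mm across flats, 50 mm long. Driver 113 mm long, 0.11 kg, upright in the stand at the start. Axes: z from blade to handle end, x along the blade's width. Two of the six flats face +y and -y, the rest at 60 degree steps. A round guard 30 mm across lies below the handle, its underside 31 mm below this point.
- driver_tip (a point): Middle of the blade's edge, 86 mm below driver_grip along the driver's axis; the same axes. The blade is 14 mm wide (along x) and 2 mm thick (along y) for its last 6 mm and then runs into a 9 mm round shaft.
- stand_hole (a point): Centre of the middle hole of the fixed driver stand, on the upper face of its aluminium plate (56 x 90, 5 mm thick, on two end cheeks), 62 mm above the bench. Round hole 22 mm across, between two empty 13 mm ones, free below it. With the driver home its guard lies on the plate and the blade's edge is 55 mm below this point. z up, y along the row of holes.
- sw1 (a joint): Switch 1 from the left (rad): 0 down (lever leaning 0.4 rad down the slope), 0.8 up (leaning 0.4 rad up the slope). It stays where it is left; about 1 N at the lever's end moves it.
- sw2 (a joint): Switch 2 from the left (rad): 0 down (lever leaning 0.4 rad down the slope), 0.8 up (leaning 0.4 rad up the slope). It stays where it is left; about 1 N at the lever's end moves it.
- sw3 (a joint): Switch 3 from the left (rad): 0 down (lever leaning 0.4 rad down the slope), 0.8 up (leaning 0.4 rad up the slope). It stays where it is left; about 1 N at the lever's end moves it.
- sw4 (a joint): Switch 4 from the left (rad): 0 down (lever leaning 0.4 rad down the slope), 0.8 up (leaning 0.4 rad up the slope). It stays where it is left; about 1 N at the lever's end moves it.
- sw5 (a joint): Switch 5 from the left (rad): 0 down (lever leaning 0.4 rad down the slope), 0.8 up (leaning 0.4 rad up the slope). It stays where it is left; about 1 N at the lever's end moves it.
- sw1_tip (a point): End of the lever of switch 1 from the left: steel lever 6 mm thick, z along it, pivot 20 mm below this point; 7 mm high, 11 mm wide bush round the pivot. The five levers stand in a row along the hinge direction, 24 mm apart, pivots 5 mm above the panel, 50 mm down the slope from the hinge line, 47 mm up it from the screws.
- sw2_tip (a point): End of the lever of switch 2 from the left: steel lever 6 mm thick, z along it, pivot 20 mm below this point; 7 mm high, 11 mm wide bush round the pivot. The five levers stand in a row along the hinge direction, 24 mm apart, pivots 5 mm above the panel, 50 mm down the slope from the hinge line, 47 mm up it from the screws.
- sw3_tip (a point): End of the lever of switch 3 from the left: steel lever 6 mm thick, z along it, pivot 20 mm below this point; 7 mm high, 11 mm wide bush round the pivot. The five levers stand in a row along the hinge direction, 24 mm apart, pivots 5 mm above the panel, 50 mm down the slope from the hinge line, 47 mm up it from the screws.
- sw4_tip (a point): End of the lever of switch 4 from the left: steel lever 6 mm thick, z along it, pivot 20 mm below this point; 7 mm high, 11 mm wide bush round the pivot. The five levers stand in a row along the hinge direction, 24 mm apart, pivots 5 mm above the panel, 50 mm down the slope from the hinge line, 47 mm up it from the screws.
- sw5_tip (a point): End of the lever of switch 5 from the left: steel lever 6 mm thick, z along it, pivot 20 mm below this point; 7 mm high, 11 mm wide bush round the pivot. The five levers stand in a row along the hinge direction, 24 mm apart, pivots 5 mm above the panel, 50 mm down the slope from the hinge line, 47 mm up it from the screws.
- weight: Brass weight, 26 mm in diameter, 34 mm high, beside the controller; origin at the centre of its underside. To be left alone.
- post: Steel post standing on end, 13 mm in diameter, 100 mm high, beside the controller; origin at the centre of its underside. To be left alone.
- lens_cap: Round black lens cap, 54 mm in diameter, 11 mm high, beside the controller; origin at the centre of its underside. To be left alone.

How it is judged (in metres and radians):
On the way, in this order (a step that is already met when the one before it is completed fails the run):
1. one screw is released (over 1.25 rad) with the driver's blade in it (within 15 mm) (((value of joint screw_left above 1.25 rad and distance between driver_tip and screw_left_slot below 0.015 m) or (value of joint screw_right above 1.25 rad and distance between driver_tip and screw_right_slot below 0.015 m))), for 0.05 s.
2. both screws are released, the second with the blade in it as well (value of joint each of screw_left, screw_right above 1.25 rad and ((value of joint screw_left above 1.25 rad and distance between driver_tip and screw_left_slot below 0.015 m) or (value of joint screw_right above 1.25 rad and distance between driver_tip and screw_right_slot below 0.015 m))), for 0.05 s.
3. the driver is back home in the middle hole of its stand and let go (horizontal distance between driver_tip and stand_hole below 0.008 m and horizontal distance between driver_grip and stand_hole below 0.012 m and z of driver_tip in the frame of stand_hole below -0.05 m and contact force between the fingers and driver below 0.1 N), for 0.2 s.
4. the cover is swung open past 1.4 rad (value of joint cover above 1.4 rad), for 0.1 s.
At the end, for the whole second after the job is handed in: Screws over 1.2 rad; driver let go, at rest and upright in the middle hole (blade 50 mm or more below the plate's face, within 8 mm of the hole's axis, grip within 12 mm); cover past 1.4 rad; switches 2 and 4 over 0.6 rad, 1, 3 and 5 under 0.2 rad (all of step 3 and value of joint each of screw_left, screw_right above 1.2 rad and linear speed of driver below 0.02 m/s and value of joint cover above 1.4 rad and value of joint each of sw2, sw4 above 0.6 rad and value of joint each of sw1, sw3, sw5 below 0.2 rad); the robot touches nothing.
It fails at once if switch 1, 3 or 5 is moved up (over 0.35 rad) (value of joint any of sw1, sw3, sw5 above 0.35 rad).
It fails at once if the weight, the post or the lens cap is moved by more than 15 mm or tipped (distance of any of weight, post, lens_cap from where it was at the start of the episode above 0.015 m or angle between any of weight, post, lens_cap's own z axis and vertical above 0.3 rad).
It also fails if it takes over 72 s, if anything falls off the work surface, if the arm or the gripper's body presses on something with over 40 N, if the wrist force passes 120 N, or if a joint passes its speed limit or range.

## Working session

There is one attempt and no reset: what is moved stays moved. The work goes in short steps, Python scripts to look and compute and a tool call to move; the robot and the scene stay as the last step left them, time stands still between calls to the robot, and variables do not carry over. Pictures are saved under pics/ and viewed, at most 10 in all, crops included, and the job is handed in when it is done.

Besides the shell and the picture viewer there is one more tool, called after "Call:" in YAML: its name, and indented under it one key for each argument. drive_tool: Moves the arm, as the interface text tells. Its arguments: {"type":"object","properties":{"targets":{"type":"array","items":{"type":"array","items":{"type":"number"}}}},"required":["targets"]}

```bash
mkdir -p pics
python3 - <<'E'
from bench import arm
import cv2
print(arm.read_state())
for n in("scene","top"):
    print(n,arm.camera_params(n)); im=arm.get_image(n); cv2.imwrite(f"pics/{n}0.png",im)
E
```

```text
{'clock': 0.0, 'joints': array([-9.04397952e-01,  3.85593799e-01,  6.64715864e-03, -4.79564857e-04,
       -1.19397958e+00, -2.58588204e-01]), 'joint_vel': array([ 0.00066736, -0.00021139,  0.00079617,  0.00094035,  0.00186063,
       -0.00083167]), 'joint_efforts': array([ 9.89350929e-05, -3.92294669e+01,  1.88401634e+01,  4.18608695e+00,
       -4.65695135e-03, -9.37217322e-06]), 'position': array([ 247.66147801, -573.22202095,  230.21031807]), 'ee_rot': array([-2.02408293e-01,  9.79300617e-01,  1.05250485e-03, -2.75707152e-04]), 'contact_force': array([ 1.0201876 , -0.23788535, -0.10147511]), 'wrist_torque': array([ 0.06656732, -0.02594874, -0.02671204]), 'grasp_force': 0.0, 'gripper_width': 85.21804423751638}
scene {'fov_y': 48.27158746768948, 'cx': 252.53418448501967, 'cy': 190.28648588867486, 'rvec': array([ 1.17111886, -2.24203356,  1.05274668]), 'tvec': array([268.66856394, 334.29280637, 635.33788485])}
top {'fov_y': 49.287958217619654, 'cx': 261.24945459433343, 'cy': 191.90087653343517, 'rvec': array([ 2.20967408, -2.17734327,  0.13998007]), 'tvec': array([-41.97294444, 480.86664897, 923.0443299 ])}
```

View pics/scene0.png

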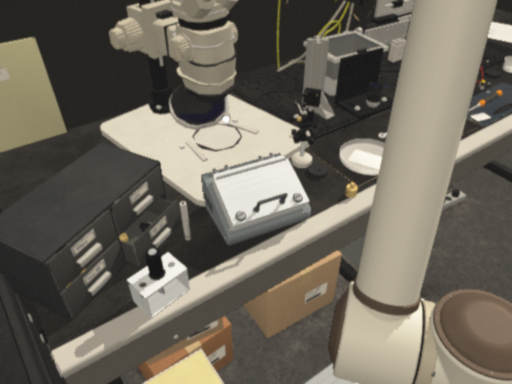

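View pics/top0.png

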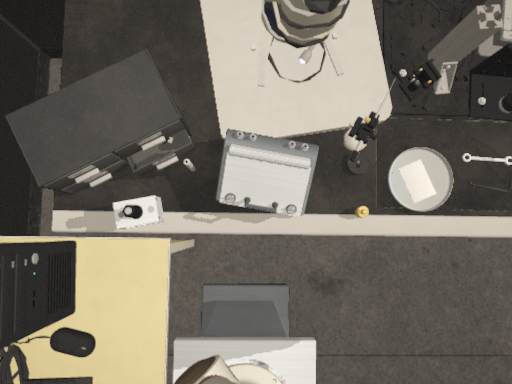

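Run:
```python
import cv2
t=cv2.imread("pics/top0.png");s=cv2.imread("pics/scene0.png")
a=cv2.resize(t[120:222,210:325],None,fx=5.0,fy=5.0,interpolation=cv2.INTER_CUBIC)
b=cv2.resize(t[190:235,105:170],None,fx=4,fy=4,interpolation=cv2.INTER_CUBIC)
import numpy as np
o=np.zeros((510,800,3),np.uint8);o[:510,:575]=a;o[:180,575:800]=b[:,20:245];cv2.imwrite("pics/a.png",o)
cv2.imwrite("pics/b.png",cv2.resize(s[145:320,120:320],None,fx=3.4,fy=3.4,interpolation=cv2.INTER_CUBIC))
```

```text
(no output)
```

View pics/a.png

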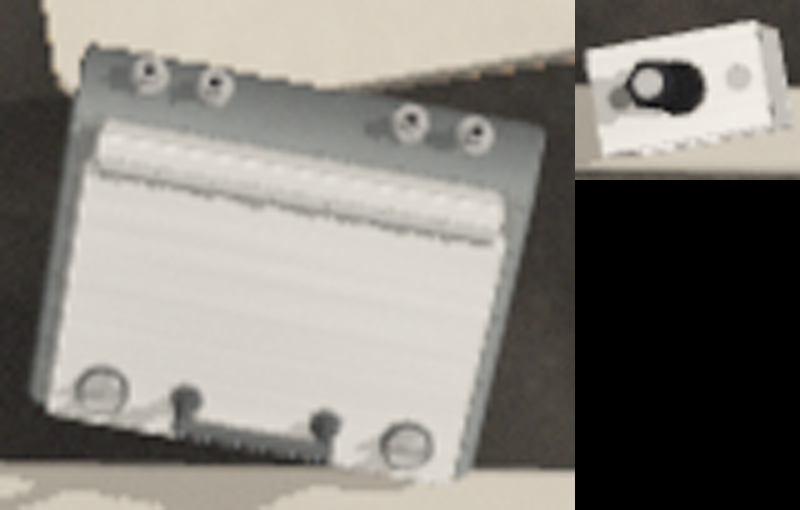

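View pics/b.png

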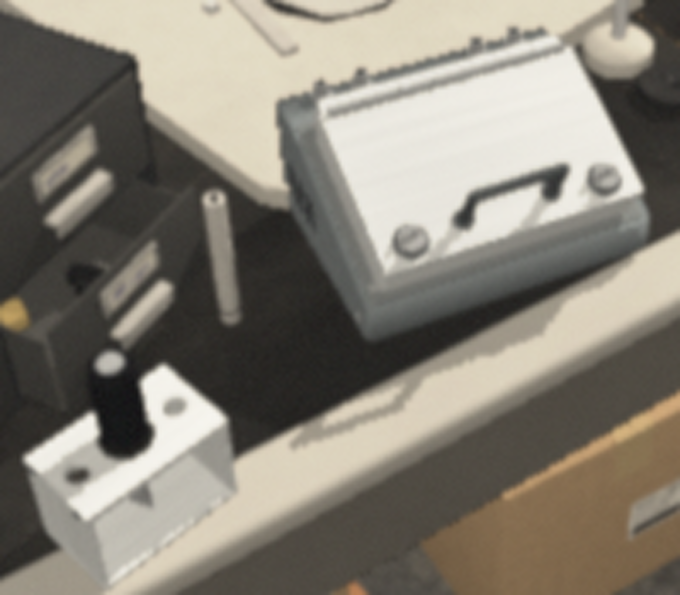

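The pictures show the stand with the driver at about (138,212) in the top view, the controller at about (267,173), and its screws at about (230,198) and (291,209). The post is at (189,165) and the weight at (362,212), both in the top view. I'll fit the poses next.

```bash
cat > h.py <<'E'
import numpy as np,cv2
from bench import arm
from scipy.optimize import least_squares
from scipy.spatial.transform import Rotation as R
def proj(n,P):
    c=arm.camera_params(n);f=192/np.tan(np.radians(c['fov_y']/2))
    p=cv2.projectPoints(np.float64(P).reshape(-1,1,3),c['rvec'],c['tvec'],np.array([[f,0,c['cx']],[0,f,c['cy']],[0,0,1.]]),None)[0]
    return p[:,0]
def A(p): p=np.array(p,float);return (p+.5)/5-.5+[210,120]
def B(p): p=np.array(p,float);return (p-[555,0]+.5)/4-.5+[105,190]
def C(p): p=np.array(p,float);return (p+.5)/3.4-.5+[120,145]
def rz(a): return R.from_euler('z',a).as_matrix()
u=np.array([.906,0,.423]);n=np.array([-.423,0,.906]);Y=np.array([0,1.,0])
def go(pos,yaw):
    "pos world TCP, yaw=deg world angle of tool y; prints row values from measured pose"
    s=arm.read_state();M=R.from_quat(s['ee_rot']).as_matrix()
    d=M.T@(np.array(pos)-s['position']);y=np.degrees(np.arctan2(M[1,1],M[0,1]))
    r=(y-yaw+90)%180-90
    print('at',s['position'].round(1),'yaw',round(y,1),'tilt',np.degrees(np.arccos(-M[2,2])).round(2),'j6',s['joints'][5].round(2),'-> shift',d.round(1),'roll',round(r,1),'F',s['contact_force'].round(1),'w',s['gripper_width'].round(1),'t',s['clock'])
E
python3 - <<'E'
from h import *
# controller: hinge pos + yaw
loc=[-97*u+9.5*n+66*Y,-97*u+9.5*n-66*Y,-94*u+34*n]
obs={'top':A([(102,389),(406,445),(254,443)]),'scene':C([(411,237),(604,177),(517,181)])}
f=lambda q:np.concatenate([(proj(k,np.array(loc)@rz(q[3]).T+q[:3])-obs[k]).ravel() for k in obs])
r=least_squares(f,[500,-100,100,0]);print('hinge',r.x,np.degrees(r.x[3]));print(f(r.x).round(2))
r0=r.x
# with z fixed by scanning? print camera pos
g=[[28,45,62],[28,-45,62],[-28,-45,62],[-28,45,62]]
top=[[0,0,119]]
obs2={'top':B([(586,47),(757,20),(775,128),(601,157),(650,82)]),'scene':C([(24,462),(163,365),(229,416),(78,517),(109,362)])}
# order: top corners: TL,TR,BR,BL ; scene: left,top,right,bottom
L={'top':np.array([g[0],g[1],g[2],g[3],top[0]]),'scene':np.array([g[0],g[1],g[2],g[3],top[0]])}
f2=lambda q:np.concatenate([(proj(k,L[k]@rz(q[2]).T+[q[0],q[1],0])-obs2[k]).ravel() for k in obs2])
r=least_squares(f2,[450,200,0]);print('stand',r.x,np.degrees(r.x[2]));print(f2(r.x).round(2))
for k in obs:
    R_=cv2.Rodrigues(arm.camera_params(k)['rvec'])[0];print(k,-R_.T@arm.camera_params(k)['tvec'])
E
```

```text
hinge [ 5.42564727e+02 -4.64140413e+01  1.06085840e+02 -1.68689646e-01] -9.66520475004133
[-0.33  0.43 -0.22  0.56 -0.48 -1.77  0.46 -0.12  0.51 -0.55  0.33  0.69]
stand [4.31351569e+02 2.35421835e+02 1.82333619e-01] 10.446946852822208
[-0.59  0.76 -1.13  0.55 -1.75 -0.61 -0.66 -0.71 -1.03  0.25  0.11 -2.29
  0.56 -0.81 -0.25  0.39  2.34 -0.04  0.54 -0.04]
top [3.96780185e+02 4.68403469e-01 9.63104648e+02]
scene [-76.38629557 376.05208247 663.58019161]
```

Run:
```python
import cv2,numpy as np
t=cv2.imread("pics/top0.png");s=cv2.imread("pics/scene0.png")
def g(i): return np.clip(255*(i/255.)**.45,0,255).astype(np.uint8)
a=cv2.resize(g(t[198:226,120:150]),(400,373),interpolation=cv2.INTER_CUBIC)
b=cv2.resize(g(s[240:310,136:181]),(380,591),interpolation=cv2.INTER_CUBIC)
o=np.zeros((600,800,3),np.uint8);o[:373,:400]=a;o[:591,410:790]=b;cv2.imwrite("pics/d.png",o)
```

```text
(no output)
```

View pics/d.png

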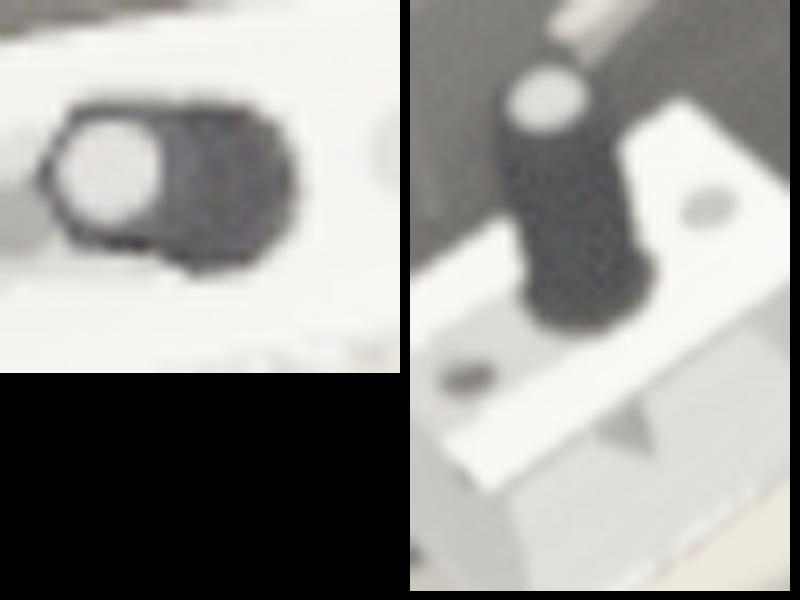

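Run:
```python
from h import *
for a in range(0,180,15):
    d=7*np.array([np.cos(np.radians(a)),np.sin(np.radians(a)),0]);p=proj('scene',[np.array([432,235,7])+d,np.array([432,235,7])-d])
    print(a,((p-[136,240]+.5)*8.44+[410,0]).round(0).tolist())
for yaw in (190.4,100.4): go([431,235,200],yaw)
```

```text
0 [[616.0, 417.0], [643.0, 460.0]]
15 [[609.0, 422.0], [650.0, 455.0]]
30 [[603.0, 428.0], [656.0, 450.0]]
45 [[599.0, 434.0], [660.0, 443.0]]
60 [[598.0, 441.0], [661.0, 436.0]]
75 [[598.0, 447.0], [661.0, 430.0]]
90 [[600.0, 453.0], [658.0, 424.0]]
105 [[605.0, 458.0], [654.0, 419.0]]
120 [[611.0, 462.0], [647.0, 415.0]]
135 [[619.0, 464.0], [640.0, 413.0]]
150 [[627.0, 464.0], [632.0, 413.0]]
165 [[635.0, 463.0], [624.0, 414.0]]Traceback (most recent call last):
  File "<stdin>", line 5, in <module>
  File "h.py", line 19, in go
    print('at',s['position'].round(1),'yaw',round(y,1),'tilt',np.degrees(np.arccos(-M[2,2])).round(2),'j6',s['joints'][5].round(2),'-> shift',d.round(1),'roll',round(r,1),'F',s['contact_force'].round(1),'w',s['gripper_width'].round(1),'t',s['clock'])
                                                                                                                                                                                                               ^^^^^^^^^^^^^^^^^^^^^^^^
AttributeError: 'float' object has no attribute 'round'
```

```bash
sed -i "s/s\['gripper_width'\].round(1)/round(s['gripper_width'],1)/; s/s\['clock'\])/round(s['clock'],2))/" h.py
python3 - <<'E'
from h import *
go([450,-100,230],62);go([431,234.5,200],62)
E
```

```text
at [ 247.7 -573.3  230.3] yaw 113.4 tilt 0.11 j6 -0.26 -> shift [-373.4  354.3    1. ] roll 51.4 F [-0.6  0.3 -0.2] w 85.5 t 0.1
at [ 247.7 -573.3  230.3] yaw 113.4 tilt 0.11 j6 -0.26 -> shift [-488.6  668.8   31.6] roll 51.4 F [-0.6  0.3 -0.2] w 85.5 t 0.1
```

Call:
drive_tool:
  targets:
    - [-0.2, -373, 354, 0, 51]
    - [-0.2, -373, 354, 0, 51]
    - [-0.2, -373, 354, 0, 51]
    - [-0.2, -373, 354, 0, 51]
    - [-0.2, -373, 354, 0, 51]
    - [-0.2, -373, 354, 0, 51]
    - [-0.2, -373, 354, 0, 51]
    - [-0.2, -373, 354, 0, 51]
    - [-0.2, -373, 354, 0, 51]
    - [-0.2, -373, 354, 0, 51]
    - [-0.2, -373, 354, 0, 51]
    - [-0.2, -373, 354, 0, 51]

```text
clock: 1.3
position: [451.4, -97.2, 231.1]
ee_rot: [0.236, 0.972, 0.0, 0.0]
contact_force: [-1.4, -0.3, -0.4]
gripper_width: 51.1
grasp_force: 0.0
```

Run:
```python
from h import *
go([431,234.5,200],62)
```

```text
at [451.4 -97.2 231.1] yaw 62.7 tilt 0.03 j6 -2.19 -> shift [170.2 285.4  31.3] roll 0.7 F [-1.4 -0.3 -0.4] w 51.1 t 1.3
```

Run:
```python
from h import *
print(np.degrees(arm.read_state()['joints']).round(1))
```

```text
[   8.1    5.9  -21.4   -0.   -62.7 -125.4]
```

Call:
drive_tool:
  targets:
    - [-0.2, 170, 285, 20, -59]
    - [-0.2, 170, 285, 20, -59]
    - [-0.2, 170, 285, 20, -59]
    - [-0.2, 170, 285, 20, -59]
    - [-0.2, 170, 285, 20, -59]
    - [-0.2, 170, 285, 20, -59]
    - [-0.2, 170, 285, 20, -59]
    - [-0.2, 170, 285, 20, -59]
    - [-0.2, 170, 285, 20, -59]
    - [-0.2, 170, 285, 20, -59]

```text
clock: 2.3
position: [431.3, 229.4, 211.1]
ee_rot: [-0.269, 0.963, -0.0, -0.0]
contact_force: [0.6, -0.1, 0.9]
gripper_width: 51.5
grasp_force: 0.0
```

Run:
```python
from h import *
go([431,234.5,78],122)
cv2.imwrite('pics/x.png',np.vstack([arm.get_image('top')[150:260,60:230],arm.get_image('scene')[215:325,85:255]]).repeat(3,0).repeat(3,1)[:, :])
im=cv2.imread('pics/x.png');h=im.shape[0]//2
cv2.imwrite('pics/x.png',cv2.resize(np.hstack([im[:h],im[h:]]),(800,260)))
```

```text
at [431.3 229.4 211.1] yaw 121.3 tilt 0.05 j6 -1.85 -> shift [ -2.5   4.5 133.1] roll -0.7 F [ 0.6 -0.1  0.9] w 51.5 t 2.3
```

View pics/x.png

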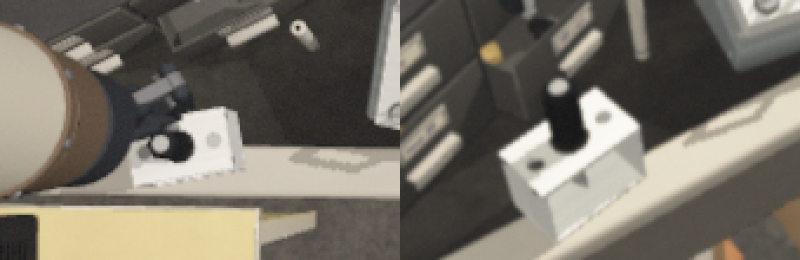

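Call:
drive_tool:
  targets:
    - [-0.2, 0, 0, 30, 0]
    - [-0.2, -1, 1, 70, 0]
    - [-0.2, -1, 1, 70, 0]

```text
clock: 2.7
position: [429.1, 228.5, 137.3]
ee_rot: [-0.269, 0.963, -0.002, -0.005]
contact_force: [-0.8, -1.5, 0.0]
gripper_width: 51.2
grasp_force: 0.0
```

Run:
```python
from h import *
go([431,234.5,78],122)
```

```text
at [429.1 228.5 137.3] yaw 121.2 tilt 0.62 j6 -1.85 -> shift [-5.3  4.3 59.2] roll -0.8 F [-0.8 -1.5  0. ] w 51.2 t 2.7
```

Call:
drive_tool:
  targets:
    - [-0.2, -5, 5, 0, 0]
    - [-0.2, -5, 5, 0, 0]
    - [-0.2, -5, 5, 30, 0]
    - [-0.2, -5, 5, 57, 0]
    - [-0.2, -5, 5, 58, 0]
    - [-0.2, -5, 5, 58, 0]

```text
clock: 3.3
position: [434.4, 239.5, 84.7]
ee_rot: [-0.271, 0.963, 0.0, 0.001]
contact_force: [0.8, -0.2, 1.0]
gripper_width: 51.4
grasp_force: 0.0
```

Run:
```python
from h import *
go([431,234.5,78],122)
```

```text
at [434.4 239.5  84.7] yaw 121.4 tilt 0.11 j6 -1.86 -> shift [ 5.5 -2.5  6.7] roll -0.6 F [ 0.8 -0.2  1. ] w 51.4 t 3.3
```

Call:
drive_tool:
  targets:
    - [-0.2, 5, -2, 6, 0]
    - [-0.2, 5, -2, 6, 0]
    - [0.3, 5, -2, 6, 0]
    - [0.8, 5, -2, 6, 0]
    - [0.8, 5, -2, 6, 0]
    - [0.8, 5, -2, 6, 0]
    - [0.8, 5, -2, 6, 0]
    - [0.8, 5, -2, 6, 0]

```text
clock: 4.1
position: [430.8, 234.9, 78.1]
ee_rot: [-0.271, 0.963, 0.0, 0.001]
contact_force: [-1.2, 0.0, 6.0]
gripper_width: 23.6
grasp_force: 59.0
```

Run:
```python
from h import *
go([431,234.5,200],122); print(arm.read_state()['grasp_force'])
```

```text
at [430.8 234.9  78.1] yaw 121.4 tilt 0.09 j6 -1.85 -> shift [  -0.2   -0.5 -121.9] roll -0.6 F [-1.2  0.   6. ] w 23.6 t 4.1
59.04445534106344
```

Call:
drive_tool:
  targets:
    - [0.8, 0, 0, -30, 0]
    - [0.8, 0, 0, -70, 0]
    - [0.8, 0, 0, -110, 0]
    - [0.8, 0, 0, -115, 0]
    - [0.8, 0, 0, -115, 0]
    - [0.8, 0, 0, -115, 0]

```text
clock: 4.7
position: [429.3, 233.7, 190.7]
ee_rot: [-0.27, 0.963, -0.0, -0.002]
contact_force: [-0.2, -0.6, -2.1]
gripper_width: 23.2
grasp_force: 59.1
```

```bash
cat >> h.py <<'E'
H=np.array([542.6,-46.4,106.1]);YW=np.radians(-9.66)
def W(l): return H+rz(YW)@l
SL=W(-97*u+9.5*n+66*Y);SR=W(-97*u+9.5*n-66*Y);BAR=W(-94*u+34*n)
E
python3 - <<'E'
from h import *
print(SL,SR,BAR)
go(SL+[0,0,71+25],80.34+90)
E
```

```text
[463.07744875  34.08518959  73.676     ] [440.92769197 -96.04316349  73.676     ] [444.465477   -29.69606297  97.142     ]
at [429.3 233.7 190.7] yaw 121.3 tilt 0.18 j6 -1.85 -> shift [  74.8 -188.1   21.3] roll -49.0 F [-0.2 -0.6 -2.1] w 23.2 t 4.7
```

Call:
drive_tool:
  targets:
    - [0.8, 75, -188, 0, -49]
    - [0.8, 75, -188, 0, -49]
    - [0.8, 75, -188, 0, -49]
    - [0.8, 75, -188, 0, -49]
    - [0.8, 75, -188, 0, -49]
    - [0.8, 75, -188, 0, -49]
    - [0.8, 75, -188, 15, -49]
    - [0.8, 75, -188, 15, -49]
    - [0.8, 75, -188, 15, -49]

```text
clock: 5.6
position: [463.3, 34.6, 176.0]
ee_rot: [-0.645, 0.764, 0.0, -0.002]
contact_force: [0.6, -0.3, -0.9]
gripper_width: 23.0
grasp_force: 59.2
```

Run:
```python
from h import *
go(SL+[0,0,71+25],80.34+90)
p=arm.read_state()['position'];tip=p-[0,0,71]
print(proj('scene',[tip,SL,SR]),proj('top',[tip,SL,SR]))
a=arm.get_image('scene')[160:250,215:315];b=arm.get_image('top')[170:230,205:305]
cv2.imwrite('pics/y.png',np.hstack([cv2.resize(a,None,fx=5,fy=5,interpolation=cv2.INTER_CUBIC),cv2.resize(b,(300,180)).__class__(0) if 0 else cv2.copyMakeBorder(cv2.resize(b,(300,180),interpolation=cv2.INTER_CUBIC),0,270,0,0,0)]))
```

```text
at [463.3  34.6 176. ] yaw 170.3 tilt 0.21 j6 -0.59 -> shift [0.5 0.1 6.3] roll -0.0 F [ 0.6 -0.3 -0.9] w 23.0 t 5.6
[[240.36279402 202.61758275]
 [240.97590551 214.22404336]
 [297.79254577 196.14648457]] [[228.8746814  196.55769113]
 [229.66617557 197.81400644]
 [290.58265327 209.13626891]]
```

View pics/y.png

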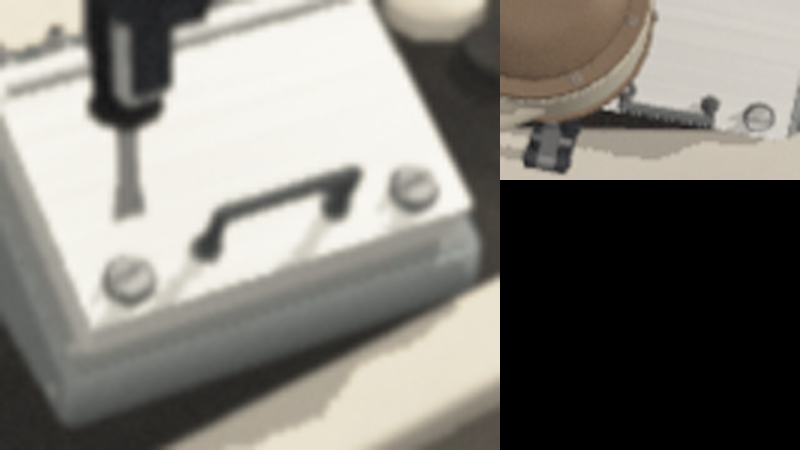

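Call:
drive_tool:
  targets:
    - [0.8, 0.5, -1, 20, 0]
    - [0.8, 0.5, -1, 26, 0]
    - [0.8, 0.5, -1, 29, 0]
    - [0.8, 0.5, -1, 30, 0]
    - [0.8, 0.5, -1, 30, 0]
    - [0.8, 0.5, -1, 30, 0]

```text
clock: 6.3
position: [464.9, 34.3, 150.8]
ee_rot: [-0.646, 0.763, -0.001, -0.0]
contact_force: [-7.2, 2.4, 19.4]
gripper_width: 23.0
grasp_force: 62.0
```

Run:
```python
from h import *
go(SL+[0,0,71],80.34+90)
```

```text
at [464.9  34.3 150.8] yaw 170.5 tilt 0.06 j6 -0.59 -> shift [0.5 1.8 6.2] roll 0.1 F [-7.2  2.4 19.4] w 23.0 t 6.3
```

Run:
```python
from h import *
p=arm.read_state()['position'];tip=p-[0,0,71]
print((proj('scene',[tip,SL,SR])-[215,175]+.5)*10-.5)
a=arm.get_image('scene')[175:230,215:275]
cv2.imwrite('pics/z.png',cv2.resize(a,None,fx=10,fy=10,interpolation=cv2.INTER_CUBIC))
```

```text
[[257.5904196  369.63535302]
 [264.25905511 396.74043358]
 [832.42545769 215.96484566]]
```

View pics/z.png

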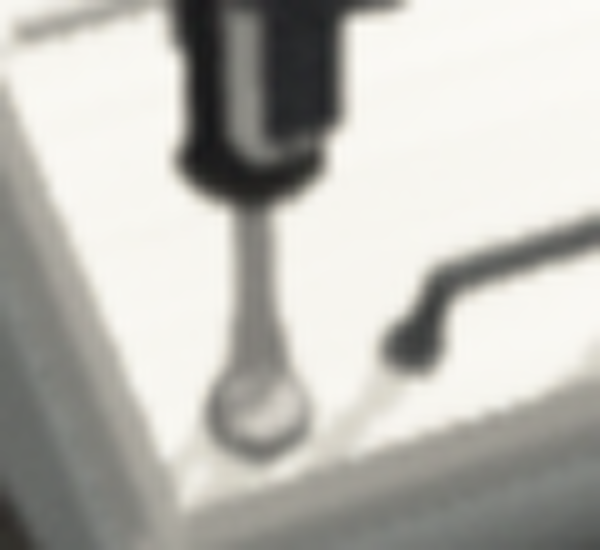

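Call:
drive_tool:
  targets:
    - [0.8, 0, 0, -6, 0]
    - [0.8, 0, 4, -6, 0]
    - [0.8, 0, 4, -3, 0]
    - [0.8, 0, 4, -1, 0]
    - [0.8, 0, 4, -1, 0]
    - [0.8, 0, 4, -1, 0]

```text
clock: 6.95
position: [460.4, 34.7, 147.5]
ee_rot: [-0.645, 0.764, 0.0, -0.001]
contact_force: [-0.8, 0.6, -2.7]
gripper_width: 23.2
grasp_force: 59.2
```

Run:
```python
from h import *
go(SL+[0,0,71],80.34+90)
```

```text
at [460.4  34.7 147.5] yaw 170.4 tilt 0.13 j6 -0.6 -> shift [ 0.2 -2.7  2.8] roll 0.0 F [-0.8  0.6 -2.7] w 23.2 t 6.95
```

Call:
drive_tool:
  targets:
    - [0.8, 0, 0, 1, 0]
    - [0.8, 0, 0, 2, 0]
    - [0.8, 0, 0, 2, 0]
    - [0.8, 0, 0, 2, 0]

```text
clock: 7.35
position: [460.7, 34.7, 146.5]
ee_rot: [-0.645, 0.764, 0.0, -0.0]
contact_force: [-3.5, 0.0, 4.0]
gripper_width: 23.1
grasp_force: 59.9
```

Call:
drive_tool:
  targets:
    - [0.8, 0, 0, 1, 0]
    - [0.8, 0, 0, 2, 0]
    - [0.8, 0, 0, 2, 0]
    - [0.8, 0, 0, 2, 0]

```text
clock: 7.75
position: [460.8, 34.8, 144.9]
ee_rot: [-0.645, 0.764, -0.0, -0.0]
contact_force: [-5.1, 1.0, 7.2]
gripper_width: 23.3
grasp_force: 60.4
```

Call:
drive_tool:
  targets:
    - [0.8, 0, 1, 0, 0]
    - [0.8, 0, 1, 0, 0]
    - [0.8, 0, 1, 0, 0]

```text
clock: 8.05
position: [460.5, 34.9, 145.0]
ee_rot: [-0.645, 0.764, -0.001, 0.0]
contact_force: [-2.3, -0.8, 5.3]
gripper_width: 23.4
grasp_force: 60.0
```

Call:
drive_tool:
  targets:
    - [0.8, 0, 0, 1, 0]
    - [0.8, 0, 0, 2, 0]
    - [0.8, 0, 0, 2, 0]

```text
clock: 8.35
position: [460.8, 34.9, 144.5]
ee_rot: [-0.646, 0.764, -0.001, 0.0]
contact_force: [-5.8, -0.1, 14.6]
gripper_width: 23.4
grasp_force: 61.5
```

Call:
drive_tool:
  targets:
    - [0.8, 0, 0, 0, -8]
    - [0.8, 0, 0, 0, -16]
    - [0.8, 0, 0, -0.5, -24]
    - [0.8, 0, 0, -0.8, -32]
    - [0.8, 0, 0, -1, -40]
    - [0.8, 0, 0, -1.2, -48]
    - [0.8, 0, 0, -1.2, -48]

```text
clock: 9.05
position: [461.6, 34.9, 145.5]
ee_rot: [0.901, -0.434, 0.002, -0.001]
contact_force: [-2.3, -1.9, 11.5]
gripper_width: 23.0
grasp_force: 60.8
```

Run:
```python
from h import *
go(SL+[-3.8,1,3.6+71],80.34+90); print(arm.read_state()['wrist_torque'].round(3))
```

```text
at [461.6  34.9 145.5] yaw -141.5 tilt 0.21 j6 0.24 -> shift [-1.5  1.7 -2.8] roll 48.2 F [-2.3 -1.9 11.5] w 23.0 t 9.05
[-0.652  1.039 -0.069]
```

Call:
drive_tool:
  targets:
    - [0.8, 0, 0, -0.3, -8]
    - [0.8, 0, 0, -0.6, -16]
    - [0.8, 0, 0, -0.9, -24]
    - [0.8, 0, 0, -1.2, -32]
    - [0.8, 0, 0, -1.4, -40]
    - [0.8, 0, 0, -1.4, -48]
    - [0.8, 0, 0, -1.4, -54]
    - [0.8, 0, 0, -1.4, -54]
    - [0.8, 0, 0, -1.4, -54]

```text
clock: 9.95
position: [462.1, 36.2, 146.5]
ee_rot: [1.0, 0.021, 0.003, -0.001]
contact_force: [-1.9, 1.8, 8.2]
gripper_width: 23.2
grasp_force: 60.4
```

Run:
```python
from h import *
go(SL+[-3.8,1,3.6+71],80.34+90); print(arm.read_state()['wrist_torque'].round(3))
```

```text
at [462.1  36.2 146.5] yaw -87.6 tilt 0.33 j6 1.18 -> shift [-2.8  1.  -1.8] roll -78.0 F [-1.9  1.8  8.2] w 23.2 t 9.95
[ 0.896  0.776 -0.078]
```

Call:
drive_tool:
  targets:
    - [0.8, 0, 0, 0.5, -6]
    - [0.8, 0, 0, 0.5, -12]
    - [0.8, 0, 0, 0.5, -12]

```text
clock: 10.25
position: [462.0, 36.5, 146.3]
ee_rot: [0.992, 0.126, 0.003, -0.001]
contact_force: [-3.4, 3.8, 10.8]
gripper_width: 23.2
grasp_force: 60.8
```

Run:
```python
from h import *
go(SL+[-3.8,1,3.6+71],80.34+90); print(arm.read_state()['wrist_torque'].round(3))
```

```text
at [462.   36.5 146.3] yaw -75.5 tilt 0.34 j6 1.39 -> shift [-3.   0.6 -2. ] roll -65.9 F [-3.4  3.8 10.8] w 23.2 t 10.25
[ 1.328  1.28  -0.066]
```

```bash
cat >> h.py <<'E'
D=np.array([-3.8,1,3.6]);H=H+D;SL=SL+D;SR=SR+D;BAR=BAR+D
E
python3 - <<'E'
from h import *
go(SR+[1.3,0,71+43],170.3)
E
```

```text
at [462.   36.5 146.3] yaw -75.5 tilt 0.34 j6 1.39 -> shift [-55.4 121.4 -45.5] roll -65.8 F [-3.4  3.8 10.8] w 23.2 t 10.25
```

Call:
drive_tool:
  targets:
    - [0.8, 0, 0, -25, 0]
    - [0.8, 0, 0, -48, 8]
    - [0.8, -55, 121, -48, 16]
    - [0.8, -55, 121, -48, 24]
    - [0.8, -55, 121, -48, 32]
    - [0.8, -55, 121, -48, 40]
    - [0.8, -55, 121, -48, 48]
    - [0.8, -55, 121, -48, 56]
    - [0.8, -55, 121, -48, 64]
    - [0.8, -55, 121, -48, 72]
    - [0.8, -55, 121, -48, 80]
    - [0.8, -55, 121, -48, 88]

```text
clock: 11.45
position: [437.6, -95.7, 192.1]
ee_rot: [0.799, -0.602, 0.001, -0.001]
contact_force: [-0.4, -0.5, -1.0]
gripper_width: 23.5
grasp_force: 59.5
```

Call:
drive_tool:
  targets:
    - [0.8, 0, 0, 0, 8]
    - [0.8, 0, 0, 0, 16]
    - [0.8, 0, 0, 0, 24]
    - [0.8, 0, 0, 0, 26.2]
    - [0.8, 0, 0, 0, 26.2]

```text
clock: 11.95
position: [437.4, -95.7, 192.1]
ee_rot: [-0.644, 0.765, -0.0, 0.001]
contact_force: [-0.5, -0.1, -0.9]
gripper_width: 22.8
grasp_force: 59.5
```

Run:
```python
from h import *
go(SR+[1.3,0,71+43],170.3)
p=arm.read_state()['position'];tip=p-[0,0,71]
a=arm.get_image('scene')
print((proj('scene',[tip,SL,SR])-[225,165]+.5)*8-.5)
cv2.imwrite('pics/w.png',cv2.resize(a[165:230,225:320],None,fx=8,fy=8,interpolation=cv2.INTER_CUBIC))
```

```text
at [437.4 -95.7 192.1] yaw 170.2 tilt 0.08 j6 -0.32 -> shift [-0.8 -0.9  0.8] roll -0.1 F [-0.5 -0.1 -0.9] w 22.8 t 11.95
[[605.17078828 119.32464675]
 [136.02314133 396.73178659]
 [592.91599094 251.31613512]]
```

View pics/w.png

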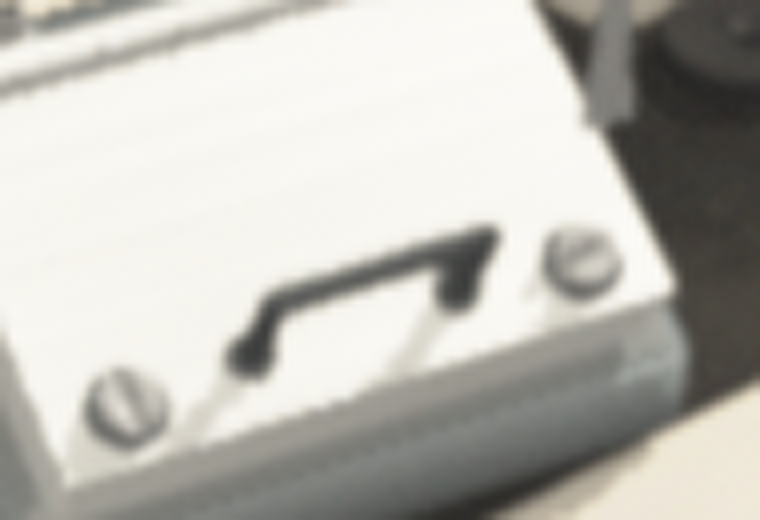

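Call:
drive_tool:
  targets:
    - [0.8, -2.8, -1.3, 20, 0]
    - [0.8, -2.8, -1.3, 38, 0]
    - [0.8, -2.8, -1.3, 42, 0]
    - [0.8, -2.8, -1.3, 44, 0]
    - [0.8, -2.8, -1.3, 45, 0]
    - [0.8, -2.8, -1.3, 45, 0]

```text
clock: 12.6
position: [438.5, -93.3, 147.8]
ee_rot: [-0.644, 0.765, -0.0, 0.0]
contact_force: [-0.7, -0.6, -0.8]
gripper_width: 23.0
grasp_force: 59.6
```

Call:
drive_tool:
  targets:
    - [0.8, 0, 0, 1, 0]
    - [0.8, 0, 0, 2, 0]
    - [0.8, 0, 0, 3, 0]
    - [0.8, 0, 0, 3, 0]

```text
clock: 13.0
position: [438.8, -93.3, 145.1]
ee_rot: [-0.644, 0.765, -0.0, 0.0]
contact_force: [-2.8, 0.4, 5.3]
gripper_width: 23.1
grasp_force: 60.4
```

Call:
drive_tool:
  targets:
    - [0.8, 0, 0.5, 1, 0]
    - [0.8, 0, 0.5, 2, 0]
    - [0.8, 0, 0.5, 2.5, 0]
    - [0.8, 0, 0.5, 2.5, 0]

```text
clock: 13.4
position: [439.0, -93.4, 144.4]
ee_rot: [-0.644, 0.765, -0.001, 0.001]
contact_force: [-4.7, 1.6, 16.0]
gripper_width: 23.2
grasp_force: 61.8
```

Seated as deep as in the left screw. Turning the same way.

Call:
drive_tool:
  targets:
    - [0.8, 0, 0, 0, -8]
    - [0.8, 0, 0, 0, -16]
    - [0.8, 0, 0, -0.5, -24]
    - [0.8, 0, 0, -0.8, -32]
    - [0.8, 0, 0, -1, -40]
    - [0.8, 0, 0, -1.2, -48]
    - [0.8, 0, 0, -1.4, -56]
    - [0.8, 0, 0, -1.7, -64]
    - [0.8, 0, 0, -2, -72]
    - [0.8, 0, 0, -2.2, -80]
    - [0.8, 0, 0, -2.4, -88]
    - [0.8, 0, 0, -2.4, -96]

```text
clock: 14.6
position: [439.3, -93.3, 145.8]
ee_rot: [1.0, -0.03, 0.002, 0.0]
contact_force: [-2.2, 0.4, 7.1]
gripper_width: 23.4
grasp_force: 60.7
```

Call:
drive_tool:
  targets:
    - [0.8, 0, 0, 0, -8]
    - [0.8, 0, 0, 0, -16]
    - [0.8, 0, 0, 0, -18]
    - [0.8, 0, 0, 0, -18]

```text
clock: 15.0
position: [439.2, -93.2, 145.8]
ee_rot: [0.992, 0.124, 0.001, 0.0]
contact_force: [-3.0, 1.2, 9.6]
gripper_width: 23.0
grasp_force: 60.8
```

Run:
```python
from h import *
go([431,234.9,200],122); print(arm.read_state()['wrist_torque'].round(3))
```

```text
at [439.2 -93.2 145.8] yaw -75.8 tilt 0.16 j6 1.66 -> shift [  72.8 -320.   -54.3] roll -17.8 F [-3.   1.2  9.6] w 23.0 t 15.0
[ 0.505  1.031 -0.099]
```

Call:
drive_tool:
  targets:
    - [0.8, 0, 0, -30, 0]
    - [0.8, 0, 0, -60, 0]
    - [0.8, 73, -320, -60, -18]
    - [0.8, 73, -320, -60, -18]
    - [0.8, 73, -320, -60, -18]
    - [0.8, 73, -320, -60, -18]
    - [0.8, 73, -320, -60, -18]
    - [0.8, 73, -320, -60, -18]
    - [0.8, 73, -320, -60, -18]
    - [0.8, 73, -320, -60, -18]
    - [0.8, 73, -320, -60, -18]
    - [0.8, 73, -320, -60, -18]

```text
clock: 16.2
position: [430.5, 234.4, 204.0]
ee_rot: [0.961, 0.277, -0.0, -0.0]
contact_force: [0.2, -0.9, -0.4]
gripper_width: 23.6
grasp_force: 59.6
```

Run:
```python
from h import *
go([431,234.9,90],122)
a=arm.get_image('scene');b=cv2.imread('pics/scene0.png')
for nm,im in(('now',a),('start',b)):
  g=cv2.GaussianBlur(cv2.cvtColor(im,cv2.COLOR_BGR2GRAY),(0,0),.7).astype(float)
  gx=cv2.Sobel(g,-1,1,0);gy=cv2.Sobel(g,-1,0,1)
  for s in(SL+[1,1.7,0],SR+[1,1.7,0]):
    c=proj('scene',[s])[0];yy,xx=np.mgrid[:384,:512];w=np.hypot(xx-c[0],yy-c[1])<2.6
    J=[(gx*gx)[w].sum(),(gy*gy)[w].sum(),(gx*gy)[w].sum()]
    print(nm,c.round(1),'edge dir deg',np.degrees(.5*np.arctan2(2*J[2],J[0]-J[1]))+90, 'coh',np.hypot(J[0]-J[1],2*J[2])/(J[0]+J[1]))
for d in (u,Y,u*.95-.3*Y,u*.95+.3*Y):
  q=proj('scene',[SR,SR+10*rz(YW)@d]);v=q[1]-q[0];print(np.degrees(np.arctan2(v[1],v[0])))
```

```text
at [430.5 234.4 204. ] yaw -57.9 tilt 0.01 j6 1.3 -> shift [ 7.00e-01 -1.00e-01  1.14e+02] roll 0.1 F [ 0.2 -0.9 -0.4] w 23.6 t 16.2
now [240.6 214.2] edge dir deg 56.60960226536857 coh 0.7424193521660265
now [297.8 196. ] edge dir deg 52.17264864702597 coh 0.7018244948170106
start [240.6 214.2] edge dir deg 158.03893021743033 coh 0.6495200561497987
start [297.8 196. ] edge dir deg 4.116337503200185 coh 0.39055230198676716
-116.49723103246532
162.34524646045935
-99.05775861521596
-132.46665417107528
```

Call:
drive_tool:
  targets:
    - [0.8, 0.7, 0, 0, 0]
    - [0.8, 0.7, 0, 40, 0]
    - [0.8, 0.7, 0, 80, 0]
    - [0.8, 0.7, 0, 110, 0]
    - [0.8, 0.7, 0, 120, 0]
    - [0.8, 0.7, 0, 124, 0]
    - [0.8, 0.7, 0, 125, 0]
    - [0.8, 0.7, 0, 125, 0]

```text
clock: 17.05
position: [432.1, 236.0, 80.7]
ee_rot: [0.961, 0.277, 0.001, -0.001]
contact_force: [-0.5, 0.9, -0.8]
gripper_width: 23.2
grasp_force: 59.6
```

Call:
drive_tool:
  targets:
    - [0.8, 0, -1, 1, 0]
    - [0.8, 0, -1, 2, 0]
    - [0.8, 0, -1, 2, 0]
    - [0.8, 0, -1, 2, 0]

```text
clock: 17.45
position: [431.0, 236.7, 78.2]
ee_rot: [0.961, 0.277, 0.001, -0.0]
contact_force: [-0.7, 0.2, 4.1]
gripper_width: 23.2
grasp_force: 60.2
```

Call:
drive_tool:
  targets:
    - [0.8, -1, 1.5, 0, 0]
    - [0.8, -1, 1.5, 0, 0]
    - [0.3, -1, 1.5, 0, 0]
    - [-0.2, -1, 1.5, 0, 0]
    - [-0.2, -1, 1.5, 0, 0]
    - [-0.2, -1, 1.5, 0, 0]
    - [-0.2, -1, 1.5, -30, 0]
    - [-0.2, -1, 1.5, -70, 0]
    - [-0.2, -1, 1.5, -120, 0]
    - [-0.2, -1, 1.5, -120, 0]

```text
clock: 18.45
position: [433.9, 236.9, 204.2]
ee_rot: [0.961, 0.278, 0.007, -0.003]
contact_force: [-0.2, 0.4, -0.7]
gripper_width: 51.4
grasp_force: 0.0
```

Run:
```python
from h import *
b=BAR+[1,1.7,0];print(b)
go(b+[0,0,60-19],170.3)
im=arm.get_image('scene');s0=cv2.imread('pics/scene0.png')
d=cv2.absdiff(im,s0).max(2)[240:315,125:195];print('diff px in stand region',(d>40).sum(), np.argwhere(d>40)[:20].tolist())
```

```text
[441.665477   -26.99606297 100.742     ]
at [433.9 236.9 204.2] yaw -57.8 tilt 0.83 j6 1.3 -> shift [-135.1  227.4   60.2] roll -48.1 F [-0.2  0.4 -0.7] w 51.4 t 18.45
diff px in stand region 194 [[7, 29], [8, 29], [8, 30], [8, 31], [8, 32], [9, 24], [9, 29], [9, 30], [9, 31], [9, 32], [9, 33], [10, 23], [10, 24], [10, 30], [10, 31], [10, 32], [10, 33], [11, 23], [11, 24], [11, 31]]
```

Run:
```python
from h import *
im=arm.get_image('scene');s0=cv2.imread('pics/scene0.png')
for k in(s0,im):
  g=cv2.cvtColor(k,cv2.COLOR_BGR2GRAY)[244:260,145:168]; print(g[::1,::2])
t=s0[244:290,144:170];r=cv2.matchTemplate(im[236:300,134:182],t,cv2.TM_CCOEFF_NORMED);print(cv2.minMaxLoc(r))
```

```text
[[ 54  54  54  52  98 127 114 100  58  49  46  43]
 [ 52  54  54  48  58  87 106  83  50  46  40  43]
 [ 53  52  52  45  47  68  97  62  48  41  40  43]
 [ 52  53  52  64  63  60  76  45  45  39  43  42]
 [ 52  50  66 113 117  78  52  39  42  40  40  43]
 [ 52  49 104 166 172 123  43  39  39  40  41  45]
 [ 48  54 147 185 188 160  51  36  39  41  44  47]
 [ 45  65 169 187 189 168  55  34  39  39  48  79]
 [ 41  72 173 188 184 151  50  36  38  41  73 156]
 [ 40  61 156 180 166 108  38  33  40  59 129 226]
 [ 40  40 115 147 124  61  32  31  44 116 200 241]
 [ 37  29  60  82  67  35  28  31  70 190 237 241]
 [ 38  26  30  37  29  26  26  27 115 231 242 241]
 [ 36  27  27  29  27  27  24  25 154 240 241 242]
 [ 35  25  24  29  26  26  21  28 155 240 241 241]
 [ 39  25  26  27  25  24  23  23 135 239 242 242]]
[[ 58  59  57  59 107 135 122 107  64  52  48  46]
 [ 58  59  56  53  64  92 113  88  55  48  44  45]
 [ 59  57  55  52  55  76 104  65  51  46  46  45]
 [ 58  55  55  62  90  97  88  50  48  43  45  48]
 [ 56  57  53  97 148 151 102  45  45  43  44  48]
 [ 54  53  60 146 189 192 146  47  41  43  46  48]
 [ 53  51  78 182 201 201 172  53  37  42  44  52]
 [ 54  47  95 193 202 199 169  56  37  42  48  86]
 [ 51  45  86 188 198 188 140  59  39  43  76 168]
 [ 50  42  61 154 174 153  89  57  38  62 139 237]
 [ 49  39  38  89 117  88  55  49  40 120 213 247]
 [ 49  38  30  42  58  47  39  37  35 178 245 249]
 [ 50  35  27  30  34  33  35  29  37 196 248 248]
 [ 50  39  26  29  29  30  28  24  33 183 248 248]
 [ 48  37  27  29  30  32  29  25  28 169 247 248]
 [ 48  40  27  28  27  30  26  25  29 151 247 248]]
(0.08300261199474335, 0.9770720601081848, (0, 7), (12, 7))
```

Call:
drive_tool:
  targets:
    - [0.4, -135, 227, 0, -48]
    - [0.4, -135, 227, 0, -48]
    - [0.4, -135, 227, 0, -48]
    - [0.4, -135, 227, 0, -48]
    - [0.4, -135, 227, 0, -48]
    - [0.4, -135, 227, 0, -48]
    - [0.4, -135, 227, 30, -48]
    - [0.4, -135, 227, 55, -48]
    - [0.4, -135, 227, 55, -48]
    - [0.4, -135, 227, 55, -48]

```text
clock: 19.55
position: [436.7, -29.9, 141.7]
ee_rot: [0.765, 0.644, -0.001, -0.0]
contact_force: [0.5, -0.3, 0.1]
gripper_width: 25.7
grasp_force: 0.0
```

Run:
```python
from h import *
b=BAR+[1,1.7,0]
go(b+[0,0,-14.5],170.3)
print((proj('scene',[b,b+rz(YW)@[0,30,0],b-rz(YW)@[0,30,0]])-[215,160]+.5)*8-.5)
a=arm.get_image('scene')
cv2.imwrite('pics/v.png',cv2.resize(a[160:230,215:312],None,fx=8,fy=8,interpolation=cv2.INTER_CUBIC))
```

```text
at [436.7 -29.9 141.7] yaw -9.8 tilt 0.16 j6 2.66 -> shift [ 3.8  4.5 55.4] roll -0.1 F [ 0.5 -0.3  0.1] w 25.7 t 19.55
[[458.06204584 311.06313525]
 [350.71515426 344.67516368]
 [563.02056059 278.1989458 ]]
```

Call:
drive_tool:
  targets:
    - [0.4, 4, 4.5, 0, 0]
    - [0.4, 4, 4.5, 0, 0]
    - [0.4, 4, 4.5, 30, 0]
    - [0.4, 4, 4.5, 50, 0]
    - [0.4, 4, 4.5, 54, 0]
    - [0.4, 4, 4.5, 54, 0]

```text
clock: 20.2
position: [442.5, -26.3, 88.5]
ee_rot: [0.765, 0.644, -0.0, 0.0]
contact_force: [0.3, -0.4, 0.6]
gripper_width: 25.7
grasp_force: 0.0
```

Call:
drive_tool:
  targets:
    - [0.7, 0, 0, 0, 0]
    - [1, 0, 0, 0, 0]
    - [1, 0, 0, 0, 0]
    - [1, 0, 0, 0, 0]
    - [1, 0, 0, 0, 0]

```text
clock: 20.7
position: [441.5, -26.1, 89.4]
ee_rot: [0.765, 0.644, -0.0, -0.0]
contact_force: [-3.2, 3.7, 3.4]
gripper_width: 5.2
grasp_force: 58.7
```

Run:
```python
from h import *
go(BAR+[1,1.7,-14.5],170.3)
th0=np.arctan2(34,94)-np.radians(25)
print('th0',th0)
for t in np.arange(0,2.01,.1):
    f=lambda t:100*np.array([-np.cos(t+ -.0885),np.sin(t-.0885)])
    d=f(t)-f(0);print(round(t,2),'ty(+x)',d[0].round(1),'tz',-d[1].round(1))
```

```text
at [441.5 -26.1  89.4] yaw -9.8 tilt 0.05 j6 2.66 -> shift [-0.8  0.3  3.1] roll -0.1 F [-3.2  3.7  3.4] w 5.2 t 20.7
th0 -0.08927070945909188
0.0 ty(+x) 0.0 tz -0.0
0.1 ty(+x) -0.4 tz -10.0
0.2 ty(+x) 0.2 tz -20.0
0.3 ty(+x) 1.8 tz -29.8
0.4 ty(+x) 4.4 tz -39.5
0.5 ty(+x) 8.0 tz -48.8
0.6 ty(+x) 12.4 tz -57.8
0.7 ty(+x) 17.7 tz -66.2
0.8 ty(+x) 23.9 tz -74.1
0.9 ty(+x) 30.8 tz -81.4
1.0 ty(+x) 38.4 tz -87.9
1.1 ty(+x) 46.5 tz -93.6
1.2 ty(+x) 55.3 tz -98.5
1.3 ty(+x) 64.4 tz -102.5
1.4 ty(+x) 74.0 tz -105.5
1.5 ty(+x) 83.7 tz -107.6
1.6 ty(+x) 93.7 tz -108.7
1.7 ty(+x) 103.7 tz -108.8
1.8 ty(+x) 113.6 tz -107.9
1.9 ty(+x) 123.4 tz -106.0
2.0 ty(+x) 133.0 tz -103.1
```

Call:
drive_tool:
  targets:
    - [1, 0, 0, -3, 0]
    - [1, 0, 0, -6, 0]
    - [1, 0, -0.4, -10, 0]
    - [1, 0, -0.4, -10, 0]

```text
clock: 21.1
position: [441.0, -26.1, 98.6]
ee_rot: [0.765, 0.644, -0.0, -0.001]
contact_force: [-3.5, 5.1, -1.7]
gripper_width: 5.3
grasp_force: 58.9
```

Call:
drive_tool:
  targets:
    - [1, 0, 0.1, -5, 0]
    - [1, 0, 0.6, -10, 0]
    - [1, 0, 1.4, -15, 0]
    - [1, 0, 2.2, -20, 0]
    - [1, 0, 3.5, -25, 0]
    - [1, 0, 4.8, -29.5, 0]
    - [1, 0, 6.6, -34, 0]
    - [1, 0, 8.4, -38.8, 0]
    - [1, 0, 10.5, -43.5, 0]
    - [1, 0, 12.8, -47.8, 0]
    - [1, 0, 12.8, -47.8, 0]

```text
clock: 22.2
position: [452.1, -28.1, 146.2]
ee_rot: [0.765, 0.643, -0.001, -0.002]
contact_force: [-7.2, 7.3, 3.0]
gripper_width: 5.5
grasp_force: 59.0
```

Run:
```python
from h import *
go(BAR+[1,1.7,-14.5],170.3)
a=arm.get_image('scene');
cv2.imwrite('pics/last.png',cv2.resize(a[120:260,190:330],(560,560),interpolation=cv2.INTER_CUBIC))
```

```text
at [452.1 -28.1 146.2] yaw -9.9 tilt 0.29 j6 2.67 -> shift [ -0.8 -10.2  60. ] roll -0.2 F [-7.2  7.3  3. ] w 5.5 t 22.2
```

View pics/last.png

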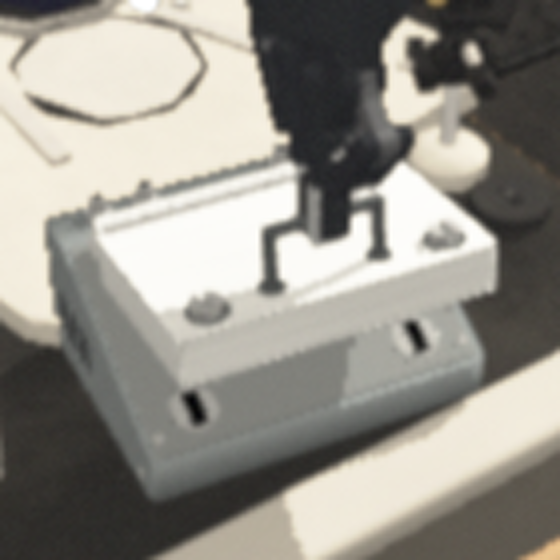

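Call:
drive_tool:
  targets:
    - [1, 0.3, 2.6, -4.3, 0]
    - [1, 0.5, 5.3, -8.4, 0]
    - [1, 0.8, 8.3, -12.5, 0]
    - [1, 1, 11.5, -16.3, 0]
    - [1, 1, 14.9, -20, 0]
    - [1, 1, 18.4, -23.6, 0]
    - [1, 1, 22, -27, 0]
    - [1, 1, 26, -30.1, 0]
    - [1, 1, 30, -33, 0]
    - [1, 1, 34.1, -35.8, 0]
    - [1, 1, 38.5, -38.4, 0]
    - [1, 1, 42.9, -40.7, 0]

```text
clock: 23.45
position: [492.9, -34.9, 189.8]
ee_rot: [0.765, 0.644, -0.003, -0.002]
contact_force: [-16.0, 8.1, 20.7]
gripper_width: 5.3
grasp_force: 59.2
```

Call:
drive_tool:
  targets:
    - [1, 0, 4.5, -2.1, 0]
    - [1, 0, 9.1, -4, 0]
    - [1, 0, 13.8, -5.6, 0]
    - [1, 0, 18.7, -7, 0]
    - [1, 0, 23.5, -8.2, 0]
    - [1, 0, 28.4, -9.1, 0]
    - [1, 0, 33.4, -9.8, 0]
    - [1, 0, 38.4, -10.2, 0]
    - [1, 0, 38.4, -10.2, 0]

```text
clock: 24.35
position: [536.1, -42.2, 199.6]
ee_rot: [0.765, 0.644, 0.001, 0.002]
contact_force: [-1.9, -0.0, 5.4]
gripper_width: 5.5
grasp_force: 61.8
```

Run:
```python
from h import *
go(BAR+[1,1.7,-14.5],170.3)
p=arm.read_state()['position']; d=rz(YW).T@(p-[441.5,-26.1,89.4]);print(d.round(1))
```

```text
at [536.1 -42.2 199.6] yaw -9.8 tilt 0.24 j6 2.75 -> shift [ -1.  -96.1 113. ] roll -0.1 F [-1.9 -0.   5.4] w 5.5 t 24.35
[ 96.    0.  110.2]
```

Call:
drive_tool:
  targets:
    - [1, 0, 5, 0, 0]
    - [1, 0, 10, 0, 0]
    - [1, 0, 15, 0.3, 0]
    - [1, 0, 20, 0.8, 0]
    - [1, 0, 25, 1.7, 0]
    - [1, 0, 30, 2.7, 0]
    - [1, 0, 33, 3.5, 0]
    - [1, 0, 33, 3.5, 0]

```text
clock: 25.15
position: [568.3, -48.3, 195.2]
ee_rot: [0.765, 0.644, 0.0, 0.002]
contact_force: [-1.2, -1.9, 4.6]
gripper_width: 5.1
grasp_force: 61.8
```

Run:
```python
from h import *
p=arm.read_state()['position']; d=rz(YW).T@(p-[441.5,-26.1,89.4]);print(d.round(1),arm.read_state()['contact_force'])
```

```text
[128.8  -0.6 105.8] [-1.15984015 -1.88666586  4.55183986]
```

Call:
drive_tool:
  targets:
    - [0.6, 0, 0, 0, 0]
    - [0.5, 0, 0, 0, 0]
    - [0.5, 0, 0, 0, 0]
    - [0.5, 0, 0, 0, 0]
    - [0.5, 0, 0, -20, 0]
    - [0.5, 0, 0, -60, 0]
    - [0.5, 0, 0, -90, 0]
    - [0.5, 0, 0, -90, 0]

```text
clock: 25.95
position: [569.7, -47.1, 288.8]
ee_rot: [0.765, 0.644, 0.004, 0.003]
contact_force: [-0.1, 0.2, 0.0]
gripper_width: 21.1
grasp_force: 0.0
```

Run:
```python
from h import *
im=arm.get_image('scene');cv2.imwrite('pics/c.png',im)
HH=H+[1,1.7,0];print(HH)
# switch pivot/tip in the world
for i in(1,2,3,4,5):
    pv=HH+rz(YW)@(-50*u-24.5*n+(3-i)*24*Y)
    tip=pv+rz(YW)@(20*(np.cos(.4)*n-np.sin(.4)*u)); tipu=pv+rz(YW)@(20*(np.cos(.4)*n+np.sin(.4)*u))
    q=proj('scene',[tip,pv])
    print(i,pv.round(1),tip.round(1),tipu.round(1),q.round(1).tolist())
go(HH,170.3)
```

```text
[539.8 -43.7 109.7]
1 [513.4   9.5  66.4] [498.8  12.   79.7] [512.7   9.6  86.3] [[240.3, 198.5], [237.6, 199.1]]
2 [509.4 -14.2  66.4] [494.7 -11.7  79.7] [508.7 -14.1  86.3] [[250.7, 195.3], [247.9, 196.0]]
3 [505.4 -37.8  66.4] [490.7 -35.3  79.7] [504.6 -37.7  86.3] [[260.9, 192.2], [257.9, 192.9]]
4 [501.3 -61.5  66.4] [486.7 -59.   79.7] [500.6 -61.4  86.3] [[271.0, 189.1], [267.8, 189.9]]
5 [497.3 -85.2  66.4] [482.7 -82.7  79.7] [496.6 -85.   86.3] [[280.9, 186.1], [277.5, 187.0]]
at [568.4 -46.9 286. ] yaw -9.8 tilt 0.33 j6 2.77 -> shift [ -2.1 -29.6 176.1] roll -0.1 F [-0.1  0.4 -0.4] w 21.3 t 26.0
```

Run:
```python
from h import *
g=cv2.cvtColor(cv2.imread('pics/c.png'),cv2.COLOR_BGR2GRAY).astype(np.float32)
HH=H+[1,1.7,0]
def smp(P): q=proj('scene',P).astype(np.float32);return cv2.remap(g,q[:,:1].copy(),q[:,1:].copy(),cv2.INTER_LINEAR)[:,0]
ys=np.arange(66,-66,-2.)
for s in range(-64,-39,3):
    # lines at lever tip height, varying along slope
    P=[HH+rz(YW)@(s*u-24.5*n+20*np.cos(.4)*n+y*Y) for y in ys]
    print(s,' '.join(f'{int(v):3d}' for v in smp(P)))
```

```text
-64 116 116 118 124 127 128 127 122 119 117 116 116 116 117 120 125 130 131 128 124 125 120 118 116 116 117 122 126 128 128 126 123 120 118 116 116 116 119 123 129 133 142 148 149 140 127 118 117 117 120 124 129 136 146 155 159 155 153 153 154 153 153 154 154 153 154
-61 116 115 121 129 131 129 125 124 126 123 121 118 116 119 125 131 131 129 127 125 127 127 121 117 116 121 128 132 131 127 123 128 127 122 117 115 117 123 128 130 130 132 134 142 146 140 131 125 121 125 128 130 132 134 140 145 147 149 152 154 155 154 154 154 154 153
-58 115 117 124 135 136 135 127 124 130 135 131 122 117 120 129 133 133 132 126 119 128 133 129 122 118 123 133 136 135 129 121 120 126 131 126 121 120 125 133 130 134 129 123 125 133 141 142 140 136 136 142 145 143 136 130 132 140 151 157 157 154 154 154 154 154 153
-55 117 117 122 132 139 140 139 134 133 134 130 122 118 119 125 135 137 139 135 130 131 136 135 124 118 121 130 136 138 140 133 127 129 134 132 125 118 122 131 136 139 140 133 131 135 141 146 148 150 151 156 161 164 165 157 152 153 159 162 160 155 154 154 154 154 154
-52 116 116 118 122 130 133 
[... 611 characters left out ...]
 117 117 116 116 116 116 117 117 116 116 117 116 116 117 116 116 120 129 141 144 147 151 152 152 152 152 153 153 152 153 153 153 154 154 154 153 153 153 154 154 154
-43 117 117 117 116 116 116 116 116 116 115 116 116 116 116 116 116 116 116 117 116 116 116 115 116 116 116 116 116 117 116 116 116 117 116 116 117 117 116 116 116 116 116 119 123 126 132 144 149 151 152 152 152 152 152 153 153 153 154 154 153 154 154 153 153 154 154
-40 115 116 117 117 117 116 116 117 117 116 117 116 116 116 116 116 116 117 116 116 117 117 117 117 117 117 117 116 116 116 116 116 116 116 116 116 116 116 115 116 116 116 116 117 117 119 125 134 145 152 152 152 152 152 153 153 153 153 153 153 154 154 153 153 154 154
```

Run:
```python
from h import *
HH=H+[1,1.7,0]
pv=lambda i:HH+rz(YW)@(-50*u-24.5*n+(3-i)*24*Y)
go(pv(2)+rz(YW)@[-50,0.5,0]+[0,0,60],170.3)
```

```text
at [568.4 -46.9 286. ] yaw -9.8 tilt 0.33 j6 2.77 -> shift [  22.2 -114.5  159.1] roll -0.1 F [-0.1  0.4 -0.4] w 21.3 t 26.0
```

Call:
drive_tool:
  targets:
    - [1, 22, -115, 0, 0]
    - [1, 22, -115, 0, 0]
    - [1, 22, -115, 0, 0]
    - [1, 22, -115, 50, 0]
    - [1, 22, -115, 100, 0]
    - [1, 22, -115, 140, 0]
    - [1, 22, -115, 140, 0]
    - [1, 22, -115, 140, 0]

```text
clock: 26.8
position: [457.3, -5.9, 142.9]
ee_rot: [0.765, 0.644, -0.001, -0.0]
contact_force: [0.9, 0.1, 0.6]
gripper_width: -0.1
grasp_force: 0.0
```

```bash
cat >> h.py <<'E'
HH=H+[1,1.7,0]
pv=lambda i:HH+rz(YW)@(-50*u-24.5*n+(3-i)*24*Y)
E
python3 - <<'E'
from h import *
go(pv(2)+rz(YW)@[-50,0.5,0]+[0,0,7],170.3)
E
```

```text
at [457.3  -5.9 142.9] yaw -9.8 tilt 0.13 j6 2.63 -> shift [ 1.2  2.8 69.5] roll -0.1 F [0.9 0.1 0.6] w -0.1 t 26.8
```

Call:
drive_tool:
  targets:
    - [1, 1, 3, 40, 0]
    - [1, 1, 3, 68, 0]
    - [1, 1, 3, 69, 0]
    - [1, 1, 3, 69, 0]
    - [1, 1, 3, 69, 0]

```text
clock: 27.3
position: [462.5, -4.9, 76.5]
ee_rot: [0.765, 0.644, 0.002, 0.001]
contact_force: [-0.2, -1.0, -0.4]
gripper_width: -0.0
grasp_force: 0.0
```

Run:
```python
from h import *
go(pv(2)+rz(YW)@[-17,0.5,0]+[0,0,7],170.3)
```

```text
at [462.5  -4.9  76.5] yaw -9.8 tilt 0.25 j6 2.63 -> shift [-0.7 30.7  3.3] roll -0.1 F [-0.2 -1.  -0.4] w -0.0 t 27.3
```

Call:
drive_tool:
  targets:
    - [1, -0.5, 6, 1, 0]
    - [1, -0.5, 12, 1, 0]
    - [1, -0.5, 18, 1, 0]
    - [1, -0.5, 23, 1, 0]
    - [1, -0.5, 23, 1, 0]

```text
clock: 27.8
position: [483.2, -9.8, 73.6]
ee_rot: [0.765, 0.644, -0.001, -0.001]
contact_force: [-3.2, 2.8, 4.0]
gripper_width: -0.2
grasp_force: 2.4
```

Call:
drive_tool:
  targets:
    - [1, 0, 3, 0, 0]
    - [1, 0, 6, 0, 0]
    - [1, 0, 6, 0, 0]
    - [1, 0, 6, 0, 0]

```text
clock: 28.2
position: [484.3, -10.4, 73.5]
ee_rot: [0.765, 0.643, -0.004, -0.003]
contact_force: [-14.6, 9.9, 14.9]
gripper_width: 0.0
grasp_force: 10.4
```

Run:
```python
from h import *
go(pv(2)+rz(YW)@[-17,0.5,0]+[0,0,7],170.3)
```

```text
at [484.3 -10.4  73.5] yaw -9.9 tilt 0.61 j6 2.66 -> shift [1.  8.3 0.1] roll -0.2 F [-14.6   9.9  14.9] w 0.0 t 28.2
```

Call:
drive_tool:
  targets:
    - [1, 0, -8, -1, 0]
    - [1, 0, -14, 0, 0]
    - [1, 0, -14, 6, 0]
    - [1, 0, -14, 6, 0]
    - [1, 0, -9, 6, 0]
    - [1, 0, -5, 6, 0]
    - [1, 0, -3, 6, 0]
    - [1, 0, -3, 6, 0]

```text
clock: 29.0
position: [486.6, -10.5, 67.3]
ee_rot: [0.765, 0.644, -0.0, -0.0]
contact_force: [-1.6, -1.2, 0.4]
gripper_width: 0.0
grasp_force: 0.6
```

Call:
drive_tool:
  targets:
    - [1, 0, 3, 0, 0]
    - [1, 0, 6, 0, 0]
    - [1, 0, 6, 0, 0]

```text
clock: 29.3
position: [485.3, -12.1, 66.1]
ee_rot: [0.766, 0.643, -0.006, -0.004]
contact_force: [-18.1, 5.4, 8.5]
gripper_width: 0.1
grasp_force: 0.0
```

Run:
```python
from h import *
go(pv(2)+rz(YW)@[-17,0.5,0]+[0,0,7],170.3)
```

```text
at [485.3 -12.1  66.1] yaw -10.0 tilt 0.8 j6 2.66 -> shift [ 2.5  7.  -7.4] roll -0.3 F [-18.1   5.4   8.5] w 0.1 t 29.3
```

Call:
drive_tool:
  targets:
    - [1, 0, -20, 0, 0]
    - [1, 0, -45, 0, 0]
    - [0.5, 0, -45, -30, 0]
    - [-0.5, 0, -45, -30, 0]
    - [-0.5, 0, -75, -30, 0]
    - [-0.5, 0, -75, -30, 0]
    - [-0.5, 0, -75, -30, 0]

```text
clock: 30.0
position: [419.2, 1.8, 97.9]
ee_rot: [0.765, 0.644, 0.001, 0.001]
contact_force: [0.6, -0.5, 0.3]
gripper_width: 64.0
grasp_force: 0.0
```

Run:
```python
from h import *
go(pv(2)+rz(YW)@[-17,0.5,0]+[0,0,7],170.3)
a=arm.get_image('scene');b=cv2.imread('pics/c.png')
g=cv2.cvtColor(a,cv2.COLOR_BGR2GRAY);g0=cv2.cvtColor(b,cv2.COLOR_BGR2GRAY)
np.set_printoptions(linewidth=250)
print(g0[186:206,234:276]);print(g[186:206,234:276])
for i in(1,2): print(proj('scene',[pv(i)+rz(YW)@(20*np.cos(.4)*n+20*np.sin(.4)*u)]))
```

```text
at [419.2   1.8  97.9] yaw -9.8 tilt 0.14 j6 2.57 -> shift [ 0.  74.6 24.7] roll -0.1 F [ 0.6 -0.5  0.3] w 64.0 t 30.0
[[116 117 117 118 117 116 117 117 117 118 116 116 117 115 116 115 116 116 117 117 116 116 116 117 117 116 118 117 116 118 116 118 126 145 152 152 152 152 152 153 157 166]
 [115 117 116 117 117 117 117 117 115 116 116 117 116 117 116 116 118 117 118 116 117 116 116 117 117 116 117 117 116 116 117 118 129 146 149 147 149 150 151 152 151 157]
 [118 117 117 116 116 117 117 117 117 117 116 118 117 117 117 118 117 117 117 116 117 116 116 118 117 116 117 118 117 116 120 126 136 143 141 137 139 144 147 144 137 142]
 [116 115 115 116 115 115 118 116 118 116 118 116 117 118 116 116 117 116 117 117 116 116 117 119 120 119 119 120 118 118 122 135 140 142 131 123 130 141 142 137 126 128]
 [117 118 117 118 116 117 116 116 116 117 117 117 117 116 117 115 116 117 117 118 118 118 122 128 128 124 125 127 124 118 123 137 135 137 126 121 131 144 138 126 118 120]
 [118 117 117 117 117 117 117 117 117 116 116 117 117 117 117 117 116 118 117 116 119 124 133 138 136 129 134 136 129 120 122 
[... 5220 characters left out ...]
0 130 129 129 128 129 129 129 128 129 129 130 129 129 129 128 128 130 130 133 147 162 166 159 142 121  85  51  44  45  57  71]
 [128 130 133 135 135 134 130 128 127 129 129 129 128 128 130 129 130 129 128 128 129 129 130 129 130 130 130 131 134 145 159 163 158 151 136 124  98  59  42  45  46  46]
 [130 128 129 129 130 129 129 129 129 130 130 129 129 129 130 129 128 129 129 129 129 130 129 129 129 128 130 134 145 159 166 162 145 136 132 129 117  75  44  46  46  43]
 [130 130 129 130 129 128 129 130 128 129 128 130 129 130 129 128 130 130 130 130 129 130 129 129 129 130 133 146 158 165 166 161 141 132 134 143 138  88  51  42  42  43]]
[[237.52301496 192.13755508]]
[[247.89218712 189.03644601]]
```

Call:
drive_tool:
  targets:
    - [-0.5, 0, 0, 20, 0]
    - [-0.5, 0, 8, 32, 0]
    - [-0.5, 0, 16, 32, 0]
    - [-0.5, 0, 22, 32, 0]
    - [-0.5, 0, 28, 32, 0]
    - [-0.5, 0, 33, 32, 0]
    - [-0.5, 0, 37, 32, 0]
    - [-0.5, 0, 37, 32, 0]

```text
clock: 30.85
position: [455.3, -4.8, 65.8]
ee_rot: [0.765, 0.644, 0.0, 0.0]
contact_force: [-0.3, -0.7, -0.1]
gripper_width: 64.2
grasp_force: 0.0
```

Call:
drive_tool:
  targets:
    - [-0.5, 0, 2, 0, 0]
    - [-0.5, 0, 4, 0, 0]
    - [-0.5, 0, 4, 0, 0]

```text
clock: 31.15
position: [458.6, -5.6, 65.6]
ee_rot: [0.765, 0.644, -0.0, -0.0]
contact_force: [-0.9, 0.4, 1.2]
gripper_width: 64.0
grasp_force: 0.4
```

Run:
```python
from h import *
go(pv(2)+rz(YW)@[-50,0.5,0]+[0,0,0],170.3)
print(arm.read_state()['grasp_force'])
```

```text
at [458.6  -5.6  65.6] yaw -9.8 tilt 0.02 j6 2.63 -> shift [ 0.5  1.5 -0.8] roll -0.1 F [-0.9  0.4  1.2] w 64.0 t 31.15
0.40649794042110443
```

Call:
drive_tool:
  targets:
    - [-0.5, 0, 2, 0, 0]
    - [-0.5, 0, 4, 0, 0]
    - [-0.5, 0, 4, 0, 0]

```text
clock: 31.45
position: [460.9, -6.4, 65.2]
ee_rot: [0.765, 0.644, -0.002, -0.001]
contact_force: [-5.3, 0.8, 2.6]
gripper_width: 64.0
grasp_force: 2.7
```

Call:
drive_tool:
  targets:
    - [-0.5, 0, 2, 0, 0]
    - [-0.5, 0, 4, 0, 0]
    - [-0.5, 0, 4, 0, 0]

```text
clock: 31.75
position: [461.4, -7.0, 65.1]
ee_rot: [0.765, 0.644, -0.004, -0.003]
contact_force: [-15.7, 8.8, 12.8]
gripper_width: 64.2
grasp_force: 8.7
```

Call:
drive_tool:
  targets:
    - [-0.5, 0, -20, 0, 0]
    - [-0.5, 0, -45, 0, 0]
    - [-0.5, 0, -45, -30, 0]
    - [-0.5, 0, -45, -35, 0]
    - [-0.5, 0, -45, -35, 0]

```text
clock: 32.25
position: [423.7, 1.4, 101.6]
ee_rot: [0.765, 0.644, 0.002, 0.001]
contact_force: [0.9, 0.2, -0.0]
gripper_width: 64.0
grasp_force: 0.0
```

Run:
```python
from h import *
go(pv(4)+rz(YW)@[-92,0.5,0]+[0,0,31],170.3)
a=arm.get_image('scene')
g=cv2.cvtColor(a,cv2.COLOR_BGR2GRAY)
np.set_printoptions(linewidth=250)
print(g[182:202,234:262])
```

```text
at [423.7   1.4 101.6] yaw -9.8 tilt 0.25 j6 2.58 -> shift [-48.5  -4.8   4.2] roll -0.1 F [ 0.9  0.2 -0. ] w 64.0 t 32.25
[[130 129 129 129 129 128 128 130 130 130 130 129 128 129 128 129 128 128 129 137 137 113  67  45  40  40  37  37]
 [129 128 129 129 129 129 128 130 129 130 129 129 129 129 128 128 129 128 131 132 119  89  56  39  39  38  37  36]
 [130 128 129 129 129 128 128 130 130 130 129 130 129 129 130 129 128 129 130 126  99  64  42  37  38  38  38  35]
 [130 130 129 130 130 127 128 129 130 128 129 129 129 130 129 129 130 129 130 126  95  55  39  38  37  37  37  37]
 [129 129 128 128 129 129 130 129 130 130 130 129 129 131 130 129 129 129 130 126  94  57  37  37  38  34  37  38]
 [129 129 130 129 130 128 130 129 129 131 130 129 129 130 130 131 131 130 130 126  93  56  35  35  37  36  37  37]
 [128 128 128 130 128 128 129 130 129 129 129 129 130 134 139 136 131 129 131 126  96  57  39  38  35  37  37  37]
 [129 129 129 130 128 129 130 129 128 130 130 129 131 140 150 145 131 130 130 126  94  55  37  38  37  37  37  35]
 [130 128 129 129 128 128 128 128 129 129 128 129 130 140
[... 623 characters left out ...]
  49  57]
 [130 132 137 141 141 139 136 133 131 129 136 151 149 152 148 150 156 146 134 124 102  67  49  55  62  72  83  96]
 [132 141 149 154 151 148 148 142 132 131 134 146 146 149 152 154 155 148 135 127 118  94  86  88  97 107 117 123]
 [136 149 156 156 149 147 154 148 137 131 134 141 145 145 146 146 143 139 132 130 126 122 121 121 122 125 129 129]
 [139 153 156 152 137 138 149 144 135 130 129 134 141 146 145 144 135 130 129 130 130 131 130 127 128 129 130 129]
 [138 151 150 147 137 137 140 132 129 130 129 130 131 132 136 134 130 129 130 129 130 129 129 130 129 129 128 127]
 [132 142 146 145 141 140 134 130 128 128 129 129 128 129 129 129 129 129 129 129 128 129 130 129 130 128 129 127]]
```

Call:
drive_tool:
  targets:
    - [-0.5, -48.5, -5, 0, 0]
    - [-0.5, -48.5, -5, 0, 0]
    - [-0.5, -48.5, -5, 20, 0]
    - [-0.5, -48.5, -5, 35, 0]
    - [-0.5, -48.5, -5, 36, 0]
    - [-0.5, -48.5, -5, 36, 0]

```text
clock: 32.9
position: [408.9, -46.2, 63.9]
ee_rot: [0.765, 0.644, -0.001, -0.0]
contact_force: [-0.7, 0.1, -0.4]
gripper_width: 64.2
grasp_force: 0.0
```

Run:
```python
from h import *
go(pv(4)+rz(YW)@[-49,0.5,0]+[0,0,-0.5],170.3)
```

```text
at [408.9 -46.2  63.9] yaw -9.8 tilt 0.11 j6 2.68 -> shift [ 1.1 44.6 -2. ] roll -0.1 F [-0.7  0.1 -0.4] w 64.2 t 32.9
```

Call:
drive_tool:
  targets:
    - [-0.5, 1, 8, -2, 0]
    - [-0.5, 1, 16, -2, 0]
    - [-0.5, 1, 23, -2, 0]
    - [-0.5, 1, 29, -2, 0]
    - [-0.5, 1, 34, -2, 0]
    - [-0.5, 1, 38, -2, 0]
    - [-0.5, 1, 42, -2, 0]
    - [-0.5, 1, 45, -2, 0]
    - [-0.5, 1, 45, -2, 0]

```text
clock: 33.8
position: [444.4, -52.1, 66.4]
ee_rot: [0.765, 0.644, -0.007, -0.006]
contact_force: [-26.3, 18.6, 28.4]
gripper_width: 64.1
grasp_force: 18.9
```

Call:
drive_tool:
  targets:
    - [-0.5, 0, 2, 0, 0]
    - [-0.5, 0, 4, 0, 0]
    - [-0.5, 0, 4, 0, 0]

```text
clock: 34.1
position: [445.0, -52.5, 66.6]
ee_rot: [0.765, 0.644, -0.01, -0.008]
contact_force: [-34.8, 25.3, 37.4]
gripper_width: 64.1
grasp_force: 25.5
```

Call:
drive_tool:
  targets:
    - [-0.5, 0, -10, 0, 0]
    - [-0.5, 0, -22, 0, 0]
    - [-0.5, 0, -22, 6, 0]
    - [-0.5, 0, -22, 6, 0]
    - [-0.5, 0, -16, 6, 0]
    - [-0.5, 0, -12, 6, 0]
    - [-0.5, 0, -9, 6, 0]
    - [-0.5, 0, -9, 6, 0]

```text
clock: 34.9
position: [449.8, -52.1, 60.4]
ee_rot: [0.765, 0.644, 0.0, 0.0]
contact_force: [-0.6, -0.4, -0.1]
gripper_width: 63.8
grasp_force: 0.1
```

Call:
drive_tool:
  targets:
    - [-0.5, 0, 2, 0, 0]
    - [-0.5, 0, 4, 0, 0]
    - [-0.5, 0, 5, 0, 0]
    - [-0.5, 0, 5, 0, 0]

```text
clock: 35.3
position: [452.8, -52.8, 60.5]
ee_rot: [0.765, 0.644, -0.001, -0.0]
contact_force: [-5.0, 1.2, 4.3]
gripper_width: 64.3
grasp_force: 2.2
```

Call:
drive_tool:
  targets:
    - [-0.5, 0, 1, 0, 0]
    - [-0.5, 0, 2, 0, 0]
    - [-0.5, 0, 2, 0, 0]

```text
clock: 35.6
position: [452.9, -53.3, 60.2]
ee_rot: [0.765, 0.644, -0.002, -0.002]
contact_force: [-8.3, 2.9, 6.3]
gripper_width: 63.6
grasp_force: 4.3
```

Both switches now push against their stops. I'll back off and rise, then check everything in the images.

Call:
drive_tool:
  targets:
    - [-0.5, 0, -20, 0, 0]
    - [-0.5, 0, -40, 0, 0]
    - [-0.5, 0, -40, -40, 0]
    - [-0.5, 20, -60, -80, 0]
    - [-0.5, 20, -60, -120, 0]
    - [-0.5, -80, -60, -150, 0]
    - [-0.5, -130, -60, -150, 0]
    - [-0.5, -180, -60, -150, 0]
    - [-0.5, -230, -60, -150, 0]
    - [-0.5, -230, -60, -150, 0]
    - [-0.5, -230, -60, -150, 0]

```text
clock: 36.7
position: [362.2, -244.6, 208.9]
ee_rot: [0.776, 0.63, -0.015, 0.015]
contact_force: [0.5, 0.6, -0.2]
gripper_width: 63.7
grasp_force: 0.0
```

Run:
```python
from h import *
np.set_printoptions(linewidth=250)
s=arm.read_state();print(s['position'],s['contact_force'])
a=arm.get_image('scene');cv2.imwrite('pics/e.png',a);g=cv2.cvtColor(a,cv2.COLOR_BGR2GRAY)
print(g[176:204,234:290])
for i in range(1,6):
  print(i,'down tip',proj('scene',[pv(i)+rz(YW)@(20*np.cos(.4)*n-20*np.sin(.4)*u)]).round(1),'up',proj('scene',[pv(i)+rz(YW)@(20*np.cos(.4)*n+20*np.sin(.4)*u)]).round(1))
print(g[244:260,145:168:2])
# objects moved? compare post region & right side
s0=cv2.imread('pics/scene0.png');d=cv2.absdiff(a,s0).max(2)
for nm,p in(('post',(180,190,200,245)),('weight',(343,178,362,200)),('cap',(305,160,330,182))):
  x0,y0,x1,y1=p;print(nm,(d[y0:y1,x0:x1]>45).sum())
```

```text
[ 362.18099441 -244.57751008  208.90697298] [ 0.45707662  0.63326402 -0.21188871]
[[153 152 151 ... 163 164 163]
 [150 151 149 ... 163 163 164]
 [146 143 140 ... 164 162 163]
 ...
 [128 137 139 ... 165 179 185]
 [124 128 137 ... 168 186 193]
 [124 124 128 ... 168 185 194]]
1 down tip [[240.3 198.5]] up [[237.5 192.1]]
2 down tip [[250.7 195.3]] up [[247.9 189. ]]
3 down tip [[260.9 192.2]] up [[258.1 186. ]]
4 down tip [[271.  189.1]] up [[268.1 183. ]]
5 down tip [[280.9 186.1]] up [[278. 180.]]
[[ 53  53  52  60 109 133 123 107  64  55  51  48]
 [ 54  53  52  54  67  96 120  89  56  49  46  48]
 [ 53  54  55  54  59  81 109  68  55  48  49  48]
 [ 55  55  54  64  95 115  92  51  51  46  48  50]
 [ 54  53  54 100 155 169 106  48  48  47  47  48]
 [ 53  53  63 153 198 204 153  49  44  47  46  49]
 [ 54  49  82 190 209 210 181  55  39  47  49  54]
 [ 52  48 100 203 212 210 176  59  38  47  52  89]
 [ 53  45  92 195 208 198 146  60  42  46  82 177]
 [ 52  44  66 161 183 160  95  59  40  66 146 241]
 [ 53  41  41  95 123  96  58  53  40 124 222 250]
 [ 52  38  32  44  62  49  41  40  41 187 248 251]
 [ 51  41  32  33  36  37  36  33  37 206 251 251]
 [ 51  39  29  32  33  34  31  29  35 193 250 251]
 [ 50  38  28  31  30  31  28  29  31 176 250 251]
 [ 50  42  28  29  33  30  28  27  31 159 250 251]]
post 0
weight 0
cap 0
```

Run:
```python
from h import *
g=cv2.cvtColor(cv2.imread('pics/e.png'),cv2.COLOR_BGR2GRAY).astype(np.float32)
# compare each switch patch with patches of switch 1 (down) and 2 (up, verified)
P=[cv2.getRectSubPix(g,(9,15),tuple(map(float,proj('scene',[pv(i)+rz(YW)@(14*n)])[0]+[.5,0]))) for i in range(1,6)]
z=lambda p:(p-p.mean())/p.std()
for i in range(5): print(i+1,[round(float((z(P[i])*z(P[j])).mean()),2) for j in range(5)])
for i in (1,2,3,4): print(i+1);print(P[i].astype(int))
# cover angle: bar/cover silhouette : predicted top-edge corners for few angles
for th in(1.5,1.95,2.1):
  c,s=np.cos(th),np.sin(th);e=-c*u+s*n
  print(th,proj('scene',[HH+rz(YW)@(112*e+y*Y) for y in(88,-88)]).round(0).tolist())
```

```text
1 [1.0, 0.73, 0.96, 0.11, -0.02]
2 [0.73, 1.0, 0.7, 0.12, -0.3]
3 [0.96, 0.7, 1.0, 0.12, 0.02]
4 [0.11, 0.12, 0.12, 1.0, 0.08]
5 [-0.02, -0.3, 0.02, 0.08, 1.0]
2
[[123 124 124 123 123 123 123 123 123]
 [123 124 124 125 124 124 123 123 123]
 [124 126 130 133 128 124 123 123 122]
 [124 129 138 142 133 124 123 123 123]
 [124 128 137 139 129 121 122 123 123]
 [123 124 128 129 124 119 122 123 124]
 [123 123 126 128 125 122 123 123 126]
 [127 128 128 129 129 127 124 123 126]
 [135 136 133 132 134 133 127 123 125]
 [142 143 139 137 140 140 132 125 124]
 [144 144 145 145 146 145 135 126 123]
 [139 141 143 145 146 144 135 126 123]
 [136 138 138 139 139 135 130 126 124]
 [130 136 139 138 133 127 123 123 123]
 [124 126 128 127 124 123 123 123 123]]
3
[[123 122 123 123 123 122 122 123 123]
 [123 123 123 123 123 123 124 123 123]
 [123 123 123 124 123 123 124 123 124]
 [124 123 123 123 124 124 124 123 123]
 [124 123 122 123 124 124 124 123 123]
 [125 123 123 125 123 123 124 124 124]
 [124 125 126 125 125 126 125 124 127]
 [128 133 135 133 132 134 131 126 128]
 [136 143 144 139 140 144 138 130 128]
[... 823 characters left out ...]

5
[[162 162 162 162 163 163 163 163 163]
 [162 161 161 162 162 162 162 163 162]
 [162 162 162 163 162 162 162 163 162]
 [161 161 162 162 162 163 163 163 163]
 [161 161 162 163 162 162 162 163 163]
 [161 161 161 161 161 162 162 162 162]
 [161 162 163 163 163 164 163 163 163]
 [166 170 172 170 167 167 168 165 163]
 [176 182 182 174 168 169 172 167 164]
 [176 177 169 154 148 156 165 166 163]
 [165 160 148 137 138 147 156 160 162]
 [149 146 142 142 151 158 160 161 162]
 [136 137 138 148 162 167 164 162 161]
 [130 134 140 151 161 163 162 162 161]
 [124 127 131 141 153 159 161 162 160]]
1.5 [[220.0, 154.0], [302.0, 132.0]]
1.95 [[210.0, 135.0], [291.0, 115.0]]
2.1 [[207.0, 131.0], [287.0, 112.0]]
```

```bash
python3 -c "
from bench import arm
print(arm.read_state()['joint_vel'].round(3));print(arm.job_done())"
```

```text
[ 0.045 -0.01  -0.007 -0.024 -0.014 -0.001]
the job is handed in; nothing more can be done
None
```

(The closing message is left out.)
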